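Dock, dose and release ink cartridges

TASK

Service the ink cartridges standing on the bench (two or three of them), lightest ink first: yellow, then magenta, then cyan. Slide each one along the filling dock's rail until the catch clicks and holds it, let go and give the pump cap on the bottle of its own colour a full press while it is locked in, then press the red catch pad so that it pops back, draw it out and stand it upright in the empty steel drip tray. Do not press the pump of a colour whose cartridge is not in the dock, and leave the other things on the bench where they are.

Things in the scene. Friction and masses are not known exactly. Their poses are not given: they have to be found in the camera images.
- cart_yellow: yellow ink cartridge, loose, standing upright: a yellow box 64 x 26 mm (its own x, y) from 8 to 56 mm above its underside, on a black foot flange 70 x 44 x 8 mm; about 0.1 kg. Origin at the centre of the underside, x along its length, z up; both ends of the foot are alike, so it fits the rail either way round. May be absent. Grip it across the 26 mm width, on the upper 35 mm.
- cart_magenta: magenta ink cartridge, loose, standing upright: a magenta box 64 x 26 mm (its own x, y) from 8 to 56 mm above its underside, on a black foot flange 70 x 44 x 8 mm; about 0.1 kg. Origin at the centre of the underside, x along its length, z up; both ends of the foot are alike, so it fits the rail either way round. May be absent. Grip it across the 26 mm width, on the upper 35 mm.
- cart_cyan: cyan ink cartridge, loose, standing upright: a cyan box 64 x 26 mm (its own x, y) from 8 to 56 mm above its underside, on a black foot flange 70 x 44 x 8 mm; about 0.1 kg. Origin at the centre of the underside, x along its length, z up; both ends of the foot are alike, so it fits the rail either way round. May be absent. Grip it across the 26 mm width, on the upper 35 mm.
- dock: filling dock, fixed: steel base plate 250 x 115 x 10 mm with a lipped aluminium rail; origin under the plate on the rail's centre line, x along the rail in the direction of insertion, y towards the red catch pad, z up. The rail's floor is the plate's top, 10 mm up, open from x = -125 mm to the lips at -17 mm; lips end at x = 93 mm.
- dock_mouth (a point): where the lips begin, on the rail's floor, 17 mm before the dock's origin; axes as the dock's. Channel 47 mm wide (foot 44), 10 mm under the lips (foot 8), slot between the lips 32 mm (body 26); top of the lips 25 mm above the bench, 30 mm at the lead-in. Lipless flared walls guide the foot from 39 mm before this point, where they are about 76 mm apart.
- dock_paddle (a point): middle of the dark spring paddle's face at the rail's far end, 15 mm above the bench, 67 mm along x from the dock's origin when free. It resists the last 18 mm of the insertion (2 N rising to 4 N); 6 mm more is possible past the locked place. A ramped brass tooth in the floor gives way under the foot (2 to 5 N of drag), then springs up behind it.
- dock_seat (a point): point on the rail's floor where the cartridge's origin is when locked home, 49.5 mm along x from the dock's origin; axes as the dock's. When the catch is pressed the paddle pushes the cartridge back about 18 mm and it stays there under the lips; it must then be gripped and drawn back along the rail, to 115 mm or more from this point, before it can be lifted.
- dock_landing (a point): point on the open floor (10 mm above the bench) in front of the rail, 129.5 mm before dock_seat; axes as the dock's. A cartridge set down with its origin here, its length along the rail, stands clear of the lips, its front end just inside the flare.
- catch_pad (a point): centre of the top of the red catch pad (24 x 26 mm) beside the rail, 32 mm above the bench, 55 mm to the +y side of the rail's centre line; goes down with the catch.
- catch_part (a joint): catch: 0 = up (locking), grows to 0.010 m as the red pad is pressed down or the tooth is ridden over; the tooth clears the foot from about 0.0065 on. Reads about 0.006 while a foot is over the tooth, 0 again once it has clicked behind it. Springs back up; 2 to 5 N, and 1 to 2 N more of friction with a locked cartridge bearing on it.
- pump_top_yellow (a point): centre of the top of the yellow pump cap (36 mm across, with a short spout towards +x) on the fixed bottle of yellow ink, 189 mm above the bench when up; bottle 72 mm across, in a row of three about 90 mm apart that stand fixed in a shallow steel caddy 22 mm high.
- cap_yellow (a joint): yellow pump cap: 0 = up, 0.013 m = bottomed out; sprung, 2 N rising to 7 N. A full press is to the bottom or nearly (at least 9 mm).
- pump_top_magenta (a point): centre of the top of the magenta pump cap (36 mm across, with a short spout towards +x) on the fixed bottle of magenta ink, 189 mm above the bench when up; bottle 72 mm across, in a row of three about 90 mm apart that stand fixed in a shallow steel caddy 22 mm high.
- cap_magenta (a joint): magenta pump cap: 0 = up, 0.013 m = bottomed out; sprung, 2 N rising to 7 N. A full press is to the bottom or nearly (at least 9 mm).
- pump_top_cyan (a point): centre of the top of the cyan pump cap (36 mm across, with a short spout towards +x) on the fixed bottle of cyan ink, 189 mm above the bench when up; bottle 72 mm across, in a row of three about 90 mm apart that stand fixed in a shallow steel caddy 22 mm high.
- cap_cyan (a joint): cyan pump cap: 0 = up, 0.013 m = bottomed out; sprung, 2 N rising to 7 N. A full press is to the bottom or nearly (at least 9 mm).
- tray: open steel drip tray, fixed, 270 x 125 mm (its x, y), 20 mm high, walls and floor 4 mm; origin under its centre. Empty at first; has room for three cartridges side by side, lying across it (their length along the tray's y), 75 mm apart along its x.
- tape: blue roll of tape lying flat, 68 mm across, 22 mm high, origin at the underside's centre; loose bystander, not part of the job
- thinner: small bottle with red cap, 48 mm across, 110 mm tall, origin at the underside's centre; loose bystander, not part of the job
- waste_jar: amber glass jar with blue lid, 110 mm across, 170 mm tall, origin at the underside's centre; loose bystander, not part of the job
- driver: screwdriver lying on the bench, 160 mm long; loose bystander, not part of the job
- clip_tin: small round brass-coloured tin, 36 mm across, 26 mm high, origin at the underside's centre; loose bystander, not part of the job
- beaker: white plastic beaker 68 mm across, 80 mm tall, origin at the underside's centre; loose bystander, not part of the job
- carton: cardboard carton 80 x 100 x 70 mm, origin at the underside's centre; loose bystander, not part of the job
Not all that is in view belongs to the job. What is shaped like the cart_yellow but blue or green is not meant.

How it is judged:
By the outcome, as a careful person would: the job done as asked, in the order asked, and still so for the second after the job is handed in, with the robot touching nothing.
Of cart_yellow, cart_magenta, cart_cyan only 2 to 3 are there at a start; the rules pass over those that are not, and their reading is None.
At some moment in a run one of cart_yellow, cart_magenta, cart_cyan may be knocked a few centimetres aside while the robot is not near it.
It also fails if it takes over 210 s, if anything falls off the work surface, if the arm or the gripper's body presses on something with over 40 N, if the wrist force passes 120 N, or if a joint passes its speed limit or range.

ROBOT

A 6-joint arm with a two-finger parallel gripper is mounted at the origin on the work surface. World frame = base frame: x ahead of the robot, y to its left, z up, the work surface at z = 0. Lengths are in mm, angles in rad, forces in N, time in s.
With the tool pointing down it reaches from about 400 to 925 mm from the base axis. Payload 12.5 kg.
Tool frame: the origin (TCP) lies midway between the tips of the shut fingers; the grasp point (between the pads) lies 19 mm behind it (env.tcp_to_grasp is the distance from the TCP to the grasp point, in mm); z points along the fingers, y is the line along which they close (so a half turn about z gives the same grasp; the last joint's range is limited). The gripper opens to 95 mm and grips with 3 to 60 N. Pads are 20 mm wide; open, the fingers measure 119 mm over their backs; the gripper's body (75 mm by 180 mm) begins 59 mm behind the grasp point.
Start: joints at [-1.406, 0.491, 1.559, -0, 1.092, -0.106], TCP at [167.212, -602.235, 214.661] pointing down, gripper open.
Joint ranges: [-3.1, 3.1], [-0.84, 2.19], [0.05, 2.79], [-1.13, 4.28], [0.06, 2.93], [-2.69, 2.69]. Speed limits (rad/s): [2.22, 2.22, 2.79, 3.14, 3.14, 3.14].

INTERFACE

Orientations are given as [roll, pitch, yaw] about the fixed x, y, z axes, in that order (R = Rz(yaw) Ry(pitch) Rx(roll)).
In Python, from cell import env gives the robot as it stands. The module is installed in compiled form; this text tells all that it offers.
- The arm moves only by the tool step_arm, never from a script. Its argument "plan" is a list that holds one entry, the list of rows, each a list of 5 numbers: the shift along the tool's x, y, z in mm, then the turn about the tool's z in degrees, then the opening, from -1 (shut) to 1 (fully open). A call has 1 to 8 rows; each row is the pose to reach, as a shift and turn from the pose commanded when the call began, along the tool's axes at that moment; what a row does not reach only later rows make up. A row lasts 1/12 s, in which the tool goes at most 41.7 mm and 7.16 degrees, less where a joint would pass 70% of its speed; a pose out of reach is approached as far as the arm can. A call with a gripper value outside its range is refused whole. The fingers move at their own pace and stop on an object; the grip force is fixed at half the most. Time passes only in rows, so rows that repeat a pose let the fingers close. It gives the time, the measured TCP pose, the force, the opening and the grip force at its end, in the units of the state.
- env.state(): the state, without advancing time (a new reading comes with each control period).
- env.read_camera(name): name is "side" or "top" or "wrist"; returns the picture (400x640x3 uint8, blue, green, red); there is no depth.
- env.get_calibration(name): a dict with "K" (3x3 intrinsics, pixels), "D" ([k1, k2, p1, p2, k3] as OpenCV has them; the pictures are not rectified), "extrinsics" (4x4, takes a point from world to camera coordinates). Camera axes: x right, y up, looking along -z (the intrinsics and any distortion apply to the point x, -y, -z); pixel columns grow to the right and rows downward; lengths in mm; the calibration is good to about 2 mm. A picture is of the moment at which its call begins: read the wrist's pose just before it. get_calibration takes no time and is no camera call; for the wrist camera it gives the pose at the moment of the call.
- env.job_done(): hands the job in; it is judged then, once.
The state is a dict: "t": time; "joints": joint angles; "qvel": joint speeds; "tau": joint torques, N m; "eef_pos": TCP position; "tcp_rot": TCP orientation; "ft_force": force on the tool from outside, world axes, zero at the start; "moment": the same for the moment, N m; "opening": opening from 0.0 (shut) to 1.0 (fully open); "grip_force": force on a finger pad.
Only numpy, scipy, OpenCV 4.12 (cv2) and the standard library are available. Lean on these libraries where they do the work, as an engineer would, in place of code of your own. Each camera call takes 0.05 s, during which the arm holds its last target. There are 200 camera calls.

## Working session

There is one attempt and no reset: what is moved stays moved. The work goes in short steps, Python scripts to look and compute and a tool call to move; the robot and the scene stay as the last step left them, time stands still between calls to the robot, and variables do not carry over. Pictures are saved under pics/ and viewed, at most 14 in all, crops included, and the job is handed in when it is done.

Besides the shell and the picture viewer there is one more tool, called by a JSON object that holds its "op" and its "data". step_arm: Moves the arm, as the interface text tells. Its arguments: {"type":"object","properties":{"plan":{"type":"array"}},"required":["plan"]}

```bash
mkdir -p pics; cat > h.py <<'E'
import numpy as np, cv2
from cell import env
def shot(n,fn=None):
    c=env.get_calibration(n); im=env.read_camera(n)
    if fn: cv2.imwrite('pics/'+fn,im)
    return im,c
def ray(c,px):
    K=np.array(c['K'],float);D=np.array(c['D'],float);E=np.array(c['extrinsics'],float)
    p=cv2.undistortPoints(np.array(px,float).reshape(-1,1,2),K,D).reshape(-1,2)
    d=np.c_[p[:,0],-p[:,1],-np.ones(len(p))]@E[:3,:3]
    return -E[:3,:3].T@E[:3,3],d
def onz(c,px,z):
    o,d=ray(c,px); return o+d*((z-o[2])/d[:,2])[:,None]
def proj(c,P):
    K=np.array(c['K'],float);D=np.array(c['D'],float);E=np.array(c['extrinsics'],float)
    q=np.atleast_2d(P)@E[:3,:3].T+E[:3,3]
    q=q*[1,-1,-1]
    return cv2.projectPoints(q,np.zeros(3),np.zeros(3),K,D)[0].reshape(-1,2)
E
python3 - <<'E'
from h import *
for n in('side','top'):
    im,c=shot(n,n+'0.png'); print(n,np.round(ray(c,[[320,200]])[0]),np.round(c['K']).tolist())
s=env.state();print(s['t'],s['eef_pos'],s['tcp_rot'],s['opening'])
E
```

```text
side [221. 848. 950.] [[389.0, 0.0, 319.0], [0.0, 389.0, 201.0], [0.0, 0.0, 1.0]]
top [ 362.   10. 1667.] [[443.0, 0.0, 314.0], [0.0, 443.0, 201.0], [0.0, 0.0, 1.0]]
0.1 [ 167.19529517 -602.0194466   214.11053711] [-3.14060592e+00 -9.64442096e-05  2.70848034e-01] 0.9972121579374985
```

View pics/top0.png

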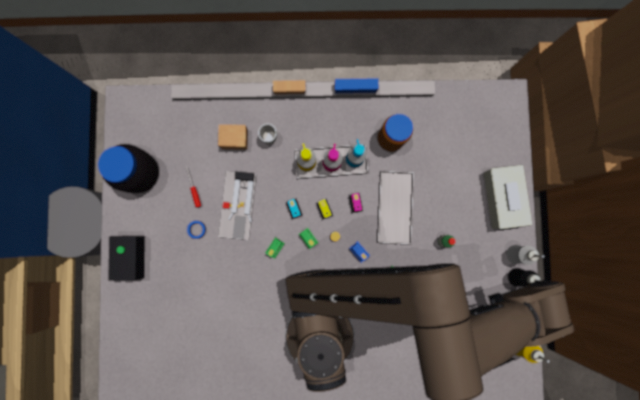

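View pics/side0.png

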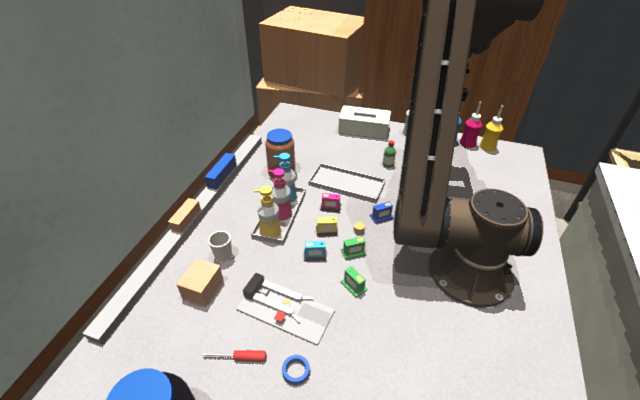

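The top view shows all three cartridges: cyan (294,209), yellow (325,209) and magenta (356,203). The dock is at (237,205) with its red pad at (227,205), inserting up the image. The tray is at (395,208), and the pumps are at (306,150), (333,152) and (358,148).

```bash
python3 - <<'E'
from h import *
im=cv2.imread('pics/top0.png');c=env.get_calibration('top')
cv2.imwrite('pics/top0c.png',cv2.resize(im[130:260,180:430],None,fx=3.2,fy=3.2,interpolation=cv2.INTER_CUBIC))
hsv=cv2.cvtColor(im,cv2.COLOR_BGR2HSV)
def blobs(lo,hi,z,amin=12):
    m=cv2.inRange(hsv,np.array([lo,110,70]),np.array([hi,255,255])); m[:135]=0;m[265:]=0;m[:,:180]=0;m[:,430:]=0
    for q in cv2.findContours(m,0,2)[0]:
        if cv2.contourArea(q)<amin: continue
        pts=onz(c,q.reshape(-1,2),z)[:,:2].astype(np.float32)
        r=cv2.minAreaRect(pts); print(lo,np.round(cv2.minAreaRect(q)[0]),np.round(r[0]),np.round(r[1]),round(r[2],1))
for lo,hi,z in((24,34,45),(150,172,45),(85,98,45),(0,5,32)): blobs(lo,hi,z)
print('dock plate corners',np.round(onz(c,[[225,172],[255,174],[220,238],[249,240]],10)[:,:2]).tolist())
print('tray',np.round(onz(c,[[380,172],[412,173],[378,242],[410,244]],20)[:,:2]).tolist())
print('caps',np.round(onz(c,[[306,151],[333,152],[358,148]],189)[:,:2]).tolist())
E
```

```text
24 [324. 208.] [466. -26.] [66. 34.] 23.0
24 [304. 153.] [673.  44.] [56. 40.] 43.8
150 [356. 202.] [ 488. -144.] [65. 32.] 10.1
150 [334. 153.] [670. -65.] [39. 58.] 53.9
85 [294. 208.] [469.  86.] [65. 34.] 19.9
85 [359. 149.] [ 687. -158.] [38. 53.] 65.9
0 [226. 204.] [487. 338.] [22. 19.] 89.2
0 [195. 196.] [519. 453.] [78. 23.] 18.7
dock plate corners [[611.0, 346.0], [602.0, 233.0], [363.0, 364.0], [354.0, 256.0]]
tray [[602.0, -238.0], [596.0, -358.0], [340.0, -223.0], [331.0, -342.0]]
caps [[652.0, 36.0], [647.0, -55.0], [660.0, -140.0]]
```

View pics/top0c.png

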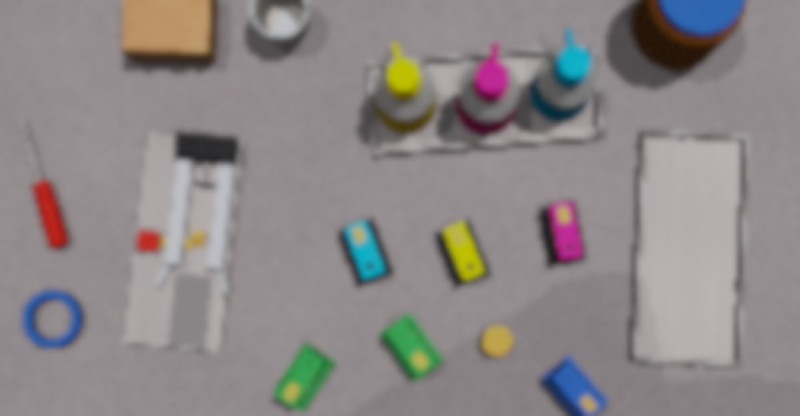

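```bash
cat >> h.py <<'E'
def plan(*targets):
    "targets (x,y,z,yawdeg): print tool-axis deltas successively from the measured pose"
    s=env.state(); p=np.array(s['eef_pos']); y=s['tcp_rot'][2]
    print('t',round(s['t'],2),'pos',np.round(p,1),'yaw',round(np.degrees(y),2),'F',np.round(s['ft_force'],1),'open',round(s['opening'],3),'grip',round(s['grip_force'],1),'j6',round(s['joints'][5],2))
    for t in targets:
        d=np.array(t[:3])-p; a=np.radians(t[3]); turn=(np.degrees(y-a)+180)%360-180
        print('->',t,'d',np.round([d[0]*np.cos(y)+d[1]*np.sin(y), d[0]*np.sin(y)-d[1]*np.cos(y), -d[2], turn],1).tolist(),'rows',int(np.ceil(max(np.linalg.norm(d)/41.7,abs(turn)/7.16))))
        p=np.array(t[:3],float); y=a
E
cat > m.py <<'E'
import sys
from h import *
plan(*[tuple(float(v) for v in a.split(',')) for a in sys.argv[1:]])
E
echo
```

{"op": "step_arm", "data": {"plan": [[[186,-110,-60,8,0.1],[186,-110,-60,8,0.1],[186,-110,-60,8,0.1],[186,-110,-60,8,0.1],[186,-110,-60,8,0.1],[186,-110,-60,8,0.1],[186,-110,-60,8,0.1],[186,-110,-60,8,0.1]]]}}

```text
t: 0.77
eef_pos: [317.4, -446.1, 274.8]
tcp_rot: [3.141, 0.0, 0.133]
ft_force: [0.8, 0.6, -0.3]
opening: 0.558
grip_force: 0.0
```

```bash
python3 m.py 467,-230,330,0 440,-26,330,20 ; python3 -c "
from h import *
im,c=shot('wrist','w0.png');print(np.round(onz(c,[[320,200],[320,100],[100,200],[320,399]],20)),np.round(ray(c,[[320,200]])[0]))"
```

```text
t 0.77 pos [ 317.4 -446.1  274.8] yaw 7.62 F [ 0.8  0.6 -0.3] open 0.558 grip 0.0 j6 0.36
-> (467.0, -230.0, 330.0, 0.0) d [176.9, -194.3, -55.2, 7.6] rows 7
-> (440.0, -26.0, 330.0, 20.0) d [-27.0, -204.0, -0.0, -20.0] rows 5
[[ 280. -456.   20.]
 [ 425. -437.   20.]
 [ 234. -114.   20.]
 [-117. -511.   20.]] [ 392. -436.  445.]
```

{"op": "step_arm", "data": {"plan": [[[177,-194,-55,8,0.1],[177,-194,-55,8,0.1],[177,-194,-55,8,0.1],[177,-194,-55,8,0.1],[177,-194,-55,8,0.1],[177,-194,-55,8,0.1],[177,-194,-55,8,0.1],[177,-194,-55,8,0.1]]]}}

```text
t: 1.48
eef_pos: [468.6, -229.5, 329.9]
tcp_rot: [-3.142, -0.001, -0.007]
ft_force: [-0.7, 0.3, 0.5]
opening: 0.549
grip_force: 0.0
```

{"op": "step_arm", "data": {"plan": [[[-10,-330,10,4,0.1],[-10,-330,10,4,0.1],[-10,-330,10,4,0.1],[-10,-330,10,4,0.1],[-10,-330,10,4,0.1],[-10,-330,10,4,0.1],[-10,-330,10,4,0.1],[-10,-330,10,4,0.1]]]}}

```text
t: 2.15
eef_pos: [459.8, 99.5, 319.0]
tcp_rot: [3.141, 0.001, -0.08]
ft_force: [0.2, -0.3, 0.6]
opening: 0.55
grip_force: 0.0
```

{"op": "step_arm", "data": {"plan": [[[0,-130,0,0,0.1],[0,-130,0,0,0.1],[0,-130,0,0,0.1],[0,-130,0,0,0.1],[0,-130,0,0,0.1]]]}}

```text
t: 2.57
eef_pos: [470.6, 229.2, 318.3]
tcp_rot: [3.141, 0.002, -0.077]
ft_force: [1.0, -0.6, -1.0]
opening: 0.549
grip_force: 0.0
```

```bash
python3 m.py ; python3 -c "
from h import *
im,c=shot('wrist','w1.png')
import pickle;pickle.dump(c,open('w1.pkl','wb'))"
```

```text
t 2.57 pos [470.6 229.2 318.3] yaw -4.39 F [ 1.  -0.6 -1. ] open 0.549 grip 0.0 j6 1.97
```

View pics/w1.png

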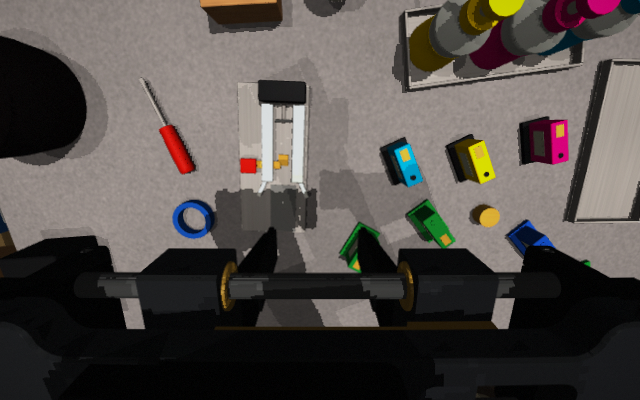

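The wrist view shows the dock with lips at columns 261–304, rows 104–190, and the red pad at (248,166). Cyan is at (403,163), yellow at (472,160), magenta at (547,142), and the tray's left wall is near column 575–605.

```bash
cat > meas.py <<'E'
from h import *
def carts(im,c,names='ymc',zt=56):
    hsv=cv2.cvtColor(im,cv2.COLOR_BGR2HSV); out={}
    for n,lo,hi in(('y',25,33),('m',145,172),('c',85,100)):
        if n not in names: continue
        m0=cv2.inRange(hsv,np.array([lo,120,70]),np.array([hi,255,255]))
        for q in cv2.findContours(cv2.morphologyEx(m0,3,np.ones((7,7))),0,2)[0]:
            if cv2.contourArea(q)<250: continue
            mm=np.zeros_like(m0);cv2.drawContours(mm,[q],-1,255,-1)
            V=np.median(hsv[...,2][(mm>0)&(m0>0)]); vmax=np.percentile(hsv[...,2][(mm>0)&(m0>0)],92)
            t=((mm>0)&((hsv[...,2]>.85*vmax))).astype(np.uint8)*255
            t=cv2.morphologyEx(cv2.morphologyEx(t,3,np.ones((9,9))),2,np.ones((3,3)))
            k=max(cv2.findContours(t,0,2)[0],key=cv2.contourArea,default=None)
            if k is None: continue
            r=cv2.minAreaRect(onz(c,k.reshape(-1,2),zt)[:,:2].astype(np.float32))
            (w,h),a=r[1],r[2]
            if w<h: a-=90
            a=(a+90)%180-90
            print(n,'px',np.round(cv2.minAreaRect(k)[0]),'xy',np.round(r[0],1),'size',np.round(r[1],1),'yaw',round(a,1))
E
python3 - <<'E'
from meas import *
import pickle
im=cv2.imread('pics/w1.png');c=pickle.load(open('w1.pkl','rb'))
carts(im,c)
g=im.min(axis=2)
print([g[r,255:312].tolist() for r in(120,)])
L=[];R=[]
for r in range(108,180,6):
    row=g[r]; w=np.where(row[255:315]>170)[0]+255
    gap=np.where(np.diff(w)>8)[0]
    if len(gap)==0: continue
    a=w[gap[0]];b=w[gap[-1]+1]; L.append((a+.5,r));R.append((b-.5,r))
PL=onz(c,L,25)[:,:2];PR=onz(c,R,25)[:,:2]
print(np.round(PL[::3]).tolist(),np.round(PR[::3]).tolist())
M=(PL+PR)/2;k=np.polyfit(M[:,0],M[:,1],1);print('centreline',k,np.degrees(np.arctan(k[0])),'at 488',np.polyval(k,488))
hsv=cv2.cvtColor(im,cv2.COLOR_BGR2HSV);m=cv2.inRange(hsv,np.array([0,170,120]),np.array([5,255,255]));m[:,:235]=0;m[:,260:]=0;m[:150]=0
ys,xs=np.where(m>0);P=onz(c,[[xs.mean(),ys.mean()]],32);print('pad',P,len(xs))
# plate far-left corner, near the lip start, tray points
print('plate corner',onz(c,[[238,83]],10),'tray nearleft inner',onz(c,[[568,220]],20),'tray farleft',onz(c,[[606,60]],20))
E
```

```text
y px [482. 162.] xy [470.2 -25.2] size [62.6 24.3] yaw 21.5
y px [506.   8.] xy [678.8 -42.3] size [46.7 18.1] yaw 86.7
m px [560. 142.] xy [ 492.4 -142.2] size [62.9 23.2] yaw 8.6
m px [604.   6.] xy [ 672.8 -177.9] size [44.2 15.9] yaw 87.3
c px [408. 165.] xy [474.2  88.2] size [60.3 23.6] yaw 19.9
[[153, 152, 152, 155, 153, 154, 190, 218, 217, 218, 217, 218, 217, 217, 217, 217, 217, 174, 112, 112, 81, 67, 68, 66, 66, 67, 68, 67, 67, 67, 69, 67, 68, 68, 68, 68, 53, 77, 180, 217, 218, 218, 218, 218, 217, 218, 218, 218, 199, 145, 121, 143, 140, 96, 100, 122, 124]]
[[574.0, 290.0], [547.0, 293.0], [520.0, 296.0], [491.0, 301.0]] [[572.0, 259.0], [545.0, 262.0], [517.0, 264.0], [489.0, 269.0]]
centreline [-1.21578042e-01  3.44507741e+02] -6.931888372551236 at 488 285.1776558832245
pad [[489.40004751 339.10482758  32.        ]] 215
plate corner [[617.02316363 342.05756116  10.        ]] tray nearleft inner [[ 349.1784652  -209.01917032   20.        ]] tray farleft [[ 608.98214773 -229.30118763   20.        ]]
```

```bash
python3 - <<'E'
from meas import *
import pickle
im=cv2.imread('pics/w1.png');c=pickle.load(open('w1.pkl','rb'))
g=im.min(axis=2).astype(float)
def cross(row,a,b,th):
    for x in range(a,b):
        if (row[x]-th)*(row[x+1]-th)<=0: return x+(th-row[x])/(row[x+1]-row[x]+1e-9)
E={k:[] for k in 'abcd'}
for r in range(106,168,2):
    row=g[r]
    for k,(s,e,z) in dict(a=(254,266,0),b=(268,280,0),c=(286,298,0),d=(299,312,0)).items():
        x=cross(row,s,e,165) 
        if x: E[k].append((x,r))
for k in E:
    P=onz(c,E[k],25)[:,:2]; f=np.polyfit(P[:,0],P[:,1],1); f=np.polyfit(P[:,0],P[:,1],1,w=1/(1+np.abs(P[:,1]-np.polyval(f,P[:,0]))**2))
    print(k,len(P),'ang',round(np.degrees(np.arctan(f[0])),2),'y@540',round(np.polyval(f,540),1))
# plate left edge
L=[]
for r in range(90,150,4):
    x=cross(cv2.GaussianBlur(g,(3,3),0)[r],228,246,0) ; L.append(np.round(g[r,232:246]).astype(int).tolist())
print(L[0],L[5],L[10])
# lip ends along columns
for x in(266,268,297,299): print(x,'near',g[168:200,x].astype(int).tolist(),'far',g[96:112,x].astype(int).tolist())
E
```

```text
a 27 ang -6.54 y@540 313.2
b 31 ang -6.89 y@540 294.7
c 31 ang -4.77 y@540 265.0
d 31 ang -6.84 y@540 244.5
[137, 135, 131, 133, 132, 121, 150, 150, 149, 151, 150, 150, 149, 147] [139, 139, 137, 138, 142, 135, 127, 150, 152, 153, 153, 152, 151, 152] [138, 137, 139, 140, 142, 130, 121, 145, 152, 154, 155, 155, 151, 152]
266 near [218, 218, 218, 218, 219, 218, 218, 219, 218, 218, 219, 219, 209, 176, 149, 139, 135, 146, 151, 161, 139, 97, 80, 80, 81, 78, 79, 77, 79, 79, 77, 77] far [29, 27, 28, 26, 14, 6, 22, 96, 217, 216, 217, 217, 216, 217, 217, 217]
268 near [219, 218, 218, 218, 219, 219, 219, 219, 219, 218, 218, 218, 208, 174, 141, 151, 167, 174, 174, 173, 136, 78, 79, 79, 79, 78, 80, 78, 79, 80, 80, 79] far [29, 28, 30, 26, 13, 6, 19, 97, 217, 217, 217, 218, 216, 218, 217, 217]
297 near [218, 219, 219, 219, 219, 218, 218, 217, 210, 212, 214, 216, 216, 202, 143, 118, 152, 152, 152, 152, 116, 60, 59, 59, 58, 59, 59, 59, 58, 60, 58, 59] far [29, 30, 31, 29, 27, 19, 7, 18, 50, 136, 217, 218, 217, 217, 217, 218]
299 near [218, 218, 218, 218, 219, 219, 218, 215, 211, 213, 214, 216, 216, 214, 168, 153, 197, 176, 130, 107, 133, 153, 151, 132, 88, 59, 61, 59, 58, 60, 58, 60] far [28, 30, 31, 29, 28, 19, 4, 15, 61, 146, 216, 218, 217, 217, 217, 218]
```

```bash
python3 m.py 466,-25,330,21 470,-25,100,21; python3 -c "
import cv2;im=cv2.imread('pics/w1.png');cv2.imwrite('pics/w1c.png',cv2.resize(im[70:250,220:330],None,fx=3.3,fy=3.3,interpolation=cv2.INTER_CUBIC))"
```

```text
t 2.62 pos [470.5 227.9 318.5] yaw -4.46 F [-0.2 -0.  -0.1] open 0.548 grip 0.0 j6 1.97
-> (466.0, -25.0, 330.0, 21.0) d [15.2, 252.5, -11.5, -25.5] rows 7
-> (470.0, -25.0, 100.0, 21.0) d [3.7, 1.4, 230.0, 0.0] rows 6
```

View pics/w1c.png

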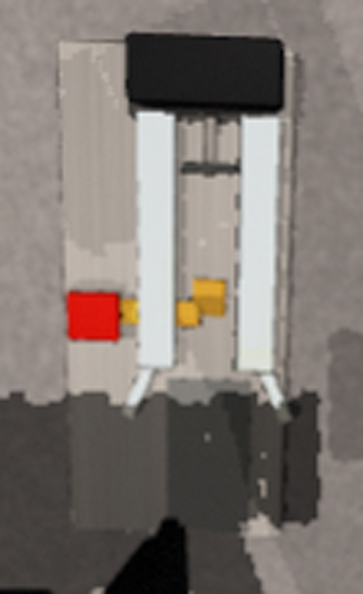

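{"op": "step_arm", "data": {"plan": [[[-40,-52,130,2,0.1],[-40,-52,130,2,0.1],[-40,-52,130,2,0.1],[-40,-52,130,2,0.1],[-40,-52,130,2,0.1],[-40,-52,130,2,0.1],[-40,-52,130,2,0.1],[-40,-52,130,2,0.1]]]}}

```text
t: 3.28
eef_pos: [435.7, 282.8, 191.3]
tcp_rot: [-3.14, -0.002, -0.115]
ft_force: [0.5, -0.3, -0.0]
opening: 0.552
grip_force: 0.0
```

```bash
python3 - <<'E'
from meas import *
plan()
im,c=shot('wrist','w2.png');plan()
import pickle;pickle.dump(c,open('w2.pkl','wb'))
E
```

```text
t 3.28 pos [435.7 282.8 191.3] yaw -6.58 F [ 0.5 -0.3 -0. ] open 0.552 grip 0.0 j6 2.13
t 3.33 pos [435.4 282.9 191.1] yaw -6.56 F [ 0.4 -0.9 -0.1] open 0.551 grip 0.0 j6 2.13
```

View pics/w2.png

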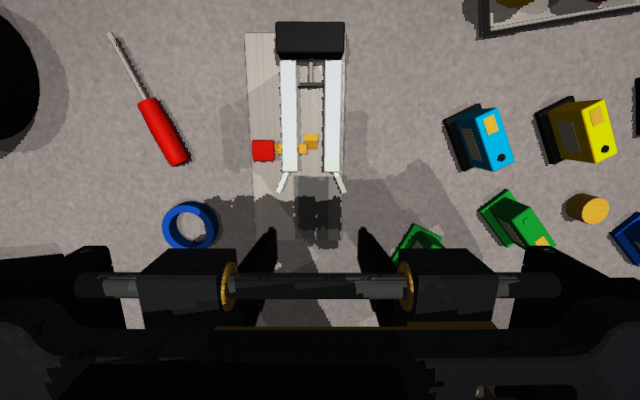

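The dock is upright in the view: lips at columns 280–341, rows 60–172, and the red pad at (263,150).

```bash
python3 - <<'E'
from meas import *
import pickle
im=cv2.imread('pics/w2.png');c=pickle.load(open('w2.pkl','rb'))
carts(im,c,'yc')
m=((im.min(axis=2)>195)*255).astype(np.uint8); m[:50]=0;m[200:]=0;m[:,:270]=0;m[:,352:]=0
m=cv2.morphologyEx(m,2,np.ones((5,5)))
for q in cv2.findContours(m,0,1)[0]:
    if cv2.contourArea(q)<300: continue
    P=onz(c,q.reshape(-1,2),25)[:,:2].astype(np.float32); r=cv2.minAreaRect(P)
    b=q.reshape(-1,2); print('lip',np.round(r[0],1),np.round(r[1],1),r[2],'px',b.min(0),b.max(0))
g=im.min(axis=2).astype(float)
for side,(s,e) in dict(Lo=(274,286),Li=(290,302),Ri=(318,330),Ro=(336,348)).items():
    pts=[]
    for r in range(66,166,3):
        d=np.abs(np.diff(g[r,s:e]));w=np.where(d>0.5*d.max(),d,0); pts.append((s+.5+(w*np.arange(len(d))).sum()/w.sum(),r))
    P=onz(c,pts,25)[:,:2]; f=np.polyfit(P[:,0],P[:,1],1)
    res=np.abs(P[:,1]-np.polyval(f,P[:,0]));f=np.polyfit(P[res<1.5*np.median(res)+.1,0],P[res<1.5*np.median(res)+.1,1],1)
    print(side,round(np.degrees(np.arctan(f[0])),2),round(np.polyval(f,540),1))
hsv=cv2.cvtColor(im,cv2.COLOR_BGR2HSV);m=cv2.inRange(hsv,np.array([0,170,120]),np.array([5,255,255]));m[:,:248]=0;m[:,280:]=0;m[:120]=0
ys,xs=np.where(m>0);print('pad',xs.min(),xs.max(),ys.min(),ys.max(),onz(c,[[xs.mean(),ys.mean()]],32))
E
```

```text
y px [600. 131.] xy [470.  -24.9] size [62.3 24.3] yaw 21.7
c px [495. 139.] xy [473.5  88. ] size [61.7 23.5] yaw 19.9
lip [515.5 256.2] [ 16.7 119.4] 83.24957275390625 px [325  61] [340 170]
lip [521.2 305.5] [ 16.2 119.4] 83.34886932373047 px [280  61] [296 170]
Lo -7.07 312.0
Li -6.65 294.4
Ri -6.74 263.4
Ro -7.33 242.5
pad 252 274 140 160 [[489.33583064 339.3006486   32.        ]]
```

```bash
python3 - <<'E'
from h import *
import pickle
c=pickle.load(open('w2.pkl','rb'))
O=np.array([481,285.9]);a=np.radians(-6.8);u=np.array([np.cos(a),np.sin(a)]);v=np.array([-u[1],u[0]])
f=lambda px,z:np.round([(onz(c,[px],z)[0,:2]-O)@u,(onz(c,[px],z)[0,:2]-O)@v],1)
for n,px,z in(('paddle',(310,86),15),('tooth far',(311,135),14),('platefarL',(246,33),10),('liphousing',(310,61),25),('lipnear',(310,171),30),('flare ends',(279,192),20),('flareR',(345,191),20),('shadow plate near?',(300,238),10)): print(n,f(px,z))
for n,d in(('land',-80),('mouth',-17),('seat',49.5),('out',-70)): print(n,np.round(O+d*u,1))
E
python3 m.py 470,-25,200,21.5 470,-25,27,21.5
```

```text
paddle [73.1 -0. ]
tooth far [18.4 -1.1]
platefarL [129.   71.2]
liphousing [97.4 -0.3]
lipnear [-22.4  -0.2]
flare ends [-50.3  38.4]
flareR [-48.7 -43.1]
shadow plate near? [-115.4   13.8]
land [401.6 295.4]
mouth [464.1 287.9]
seat [530.2 280. ]
out [411.5 294.2]
t 3.33 pos [435.4 282.9 191.1] yaw -6.56 F [ 0.4 -0.9 -0.1] open 0.551 grip 0.0 j6 2.13
-> (470.0, -25.0, 200.0, 21.5) d [69.5, 301.9, -8.9, -28.1] rows 8
-> (470.0, -25.0, 27.0, 21.5) d [0.0, 0.0, 173.0, 0.0] rows 5
```

{"op": "step_arm", "data": {"plan": [[[69.5,302,50,-28,0.1],[69.5,302,50,-28,0.1],[69.5,302,50,-28,0.1],[69.5,302,50,-28,0.1],[69.5,302,50,-28,0.1],[69.5,302,50,-28,0.1],[69.5,302,50,-28,0.1],[69.5,302,50,-28,0.1]]]}}

```text
t: 4.0
eef_pos: [469.6, -26.9, 140.5]
tcp_rot: [3.14, -0.002, 0.375]
ft_force: [2.0, 0.6, 0.3]
opening: 0.55
grip_force: 0.0
```

{"op": "step_arm", "data": {"plan": [[[0,0,10,0,0.1],[0,0,10,0,0.1],[0,0,10,0,0.1]]]}}

```text
t: 4.25
eef_pos: [469.2, -24.8, 130.1]
tcp_rot: [3.141, -0.0, 0.374]
ft_force: [-0.4, 0.7, 1.1]
opening: 0.553
grip_force: 0.0
```

```bash
python3 - <<'E'
from meas import *
im,c=shot('wrist','w3.png');carts(im,c)
plan((470,-25,27,21.5))
E
```

```text
m px [447. 225.] xy [ 499.7 -141.6] size [47.7 24.7] yaw 11.1
c px [196. 149.] xy [482.   90.8] size [44.4 24.6] yaw 19.2
t 4.3 pos [469.4 -24.1 130.4] yaw 21.52 F [ 0.2 -0.5 -0.2] open 0.548 grip 0.0 j6 1.0
-> (470, -25, 27, 21.5) d [0.3, 1.1, 103.4, 0.0] rows 3
```

{"op": "step_arm", "data": {"plan": [[[0,1,40,0,0.1],[0,1,75,0,0.1],[0,1,103,0,0.1],[0,1,103,0,0.1],[0,1,103,0,-1],[0,1,103,0,-1],[0,1,103,0,-1],[0,1,103,0,-1]]]}}

```text
t: 4.97
eef_pos: [470.4, -25.1, 28.3]
tcp_rot: [3.14, -0.003, 0.376]
ft_force: [0.6, -0.2, -0.2]
opening: 0.327
grip_force: 0.0
```

{"op": "step_arm", "data": {"plan": [[[0,0,0,0,-1],[0,0,0,0,-1],[0,0,-40,0,-1],[0,0,-80,0,-1],[0,0,-100,0,-1],[0,0,-100,0,-1],[0,0,-100,0,-1]]]}}

```text
t: 5.55
eef_pos: [469.9, -25.3, 127.7]
tcp_rot: [3.14, -0.002, 0.375]
ft_force: [-0.9, 0.7, -1.9]
opening: 0.269
grip_force: 30.0
```

```bash
python3 m.py 405.6,294.9,130,-6.8 405.6,294.9,39,-6.8
```

```text
t 5.55 pos [469.9 -25.3 127.7] yaw 21.51 F [-0.9  0.7 -1.9] open 0.269 grip 30.0 j6 1.0
-> (405.6, 294.9, 130.0, -6.8) d [57.6, -321.4, -2.3, 28.3] rows 8
-> (405.6, 294.9, 39.0, -6.8) d [0.0, -0.0, 91.0, 0.0] rows 3
```

{"op": "step_arm", "data": {"plan": [[[57.6,-321.4,-2,28.3,-1],[57.6,-321.4,-2,28.3,-1],[57.6,-321.4,-2,28.3,-1],[57.6,-321.4,-2,28.3,-1],[57.6,-321.4,-2,28.3,-1],[57.6,-321.4,-2,28.3,-1],[57.6,-321.4,-2,28.3,-1],[57.6,-321.4,-2,28.3,-1]]]}}

```text
t: 6.22
eef_pos: [407.2, 279.9, 127.0]
tcp_rot: [3.14, 0.002, -0.119]
ft_force: [1.3, -0.0, -1.6]
opening: 0.269
grip_force: 30.0
```

{"op": "step_arm", "data": {"plan": [[[0,0,0,0,-1],[0,0,25,0,-1],[0,0,50,0,-1],[0,0,50,0,-1],[0,0,50,0,-1]]]}}

```text
t: 6.63
eef_pos: [407.8, 277.7, 77.0]
tcp_rot: [3.139, 0.004, -0.119]
ft_force: [-0.1, 0.5, -1.4]
opening: 0.27
grip_force: 30.0
```

```bash
python3 - <<'E'
from meas import *
im,c=shot('wrist','w4.png')
plan((405.6,294.9,39,-6.8),(440,290.8,38.5,-6.8))
E
```

```text
t 6.68 pos [408.5 278.   78.2] yaw -6.81 F [ 0.  -0.5 -0.5] open 0.271 grip 30.0 j6 2.15
-> (405.6, 294.9, 39, -6.8) d [-4.9, -16.5, 39.2, -0.0] rows 2
-> (440, 290.8, 38.5, -6.8) d [34.6, -0.0, 0.5, 0.0] rows 1
```

View pics/w4.png

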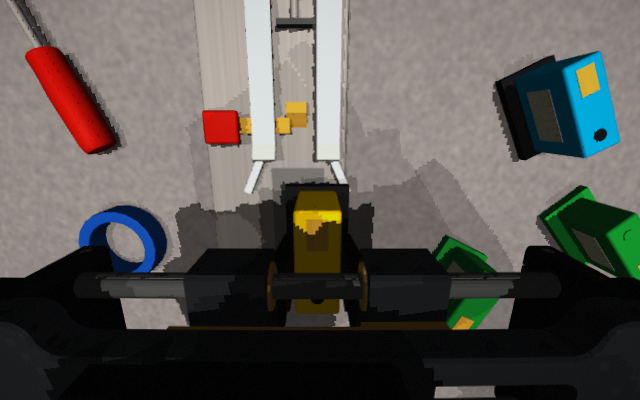

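The yellow cartridge is held with its foot front at (318,186), about 16 mm right of the rail's centre (293,160). I'll correct that, set it down and slide it in.

{"op": "step_arm", "data": {"plan": [[[-5,-16.5,20,0,-1],[-5,-16.5,39,0,-1],[-5,-16.5,39,0,-1],[-5,-16.5,39,0,-1],[-5,-16.5,39,0,-1]]]}}

```text
t: 7.1
eef_pos: [406.0, 295.1, 40.6]
tcp_rot: [-3.141, -0.001, -0.119]
ft_force: [0.8, -1.0, -1.5]
opening: 0.27
grip_force: 30.0
```

```bash
python3 m.py 405.6,294.9,38.5,-6.8 468,287.4,38.5,-6.8 520,281.2,38.5,-6.8; python3 - <<'E'
from h import *
im,c=shot('side'); p=proj(c,[[440,290,30]])[0];print(p);x,y=map(int,p)
cv2.imwrite('pics/s1.png',cv2.resize(im[y-60:y+60,x-80:x+80],None,fx=4,fy=4,interpolation=cv2.INTER_CUBIC))
E
```

```text
t 7.1 pos [406.  295.1  40.6] yaw -6.81 F [ 0.8 -1.  -1.5] open 0.27 grip 30.0 j6 2.19
-> (405.6, 294.9, 38.5, -6.8) d [-0.4, 0.3, 2.1, -0.0] rows 1
-> (468.0, 287.4, 38.5, -6.8) d [62.8, 0.1, -0.0, 0.0] rows 2
-> (520.0, 281.2, 38.5, -6.8) d [52.4, -0.0, -0.0, 0.0] rows 2
[302.26728975 305.09806846]
```

View pics/s1.png

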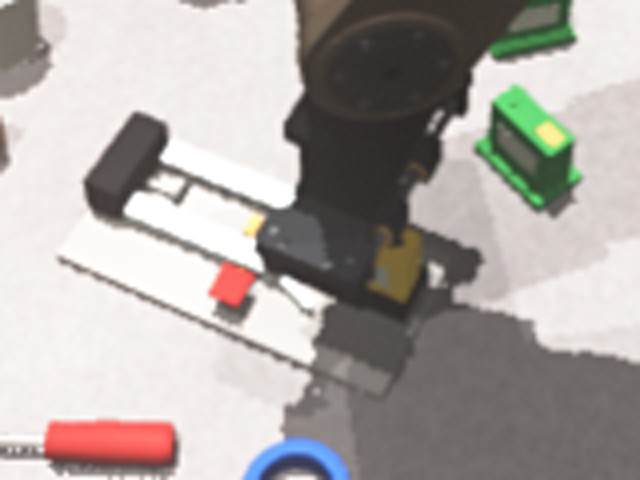

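The side view shows the cartridge on the open floor, lined up with the rail and with its front at the flare. Sliding in now.

{"op": "step_arm", "data": {"plan": [[[0,0,1.5,0,-1],[10,0,1.5,0,-1],[20,0,1.5,0,-1],[30,0,1.5,0,-1],[40,0,1.5,0,-1],[50,0,1.5,0,-1],[60,0,1.5,0,-1],[60,0,1.5,0,-1]]]}}

```text
t: 7.82
eef_pos: [467.8, 288.1, 38.1]
tcp_rot: [-3.141, -0.002, -0.119]
ft_force: [0.4, -1.2, 2.7]
opening: 0.272
grip_force: 30.0
```

```bash
python3 m.py 534.2,279.5,39,-6.8
```

```text
t 7.82 pos [467.8 288.1  38.1] yaw -6.84 F [ 0.4 -1.2  2.7] open 0.272 grip 30.0 j6 2.12
-> (534.2, 279.5, 39.0, -6.8) d [67.0, 0.7, -0.9, -0.0] rows 2
```

{"op": "step_arm", "data": {"plan": [[[10,0,-0.5,0,-1],[20,0,-0.5,0,-1],[30,0,-0.5,0,-1],[40,0,-0.5,0,-1],[48,0,-0.5,0,-1],[48,0,-0.5,0,-1]]]}}

```text
t: 8.32
eef_pos: [514.9, 282.4, 38.5]
tcp_rot: [-3.141, -0.002, -0.119]
ft_force: [1.0, -0.5, 2.4]
opening: 0.271
grip_force: 30.0
```

{"op": "step_arm", "data": {"plan": [[[6,0,0,0,-1],[12,0,0,0,-1],[16,0,0,0,-1],[19,0,0,0,-1],[19,0,0,0,-1]]]}}

```text
t: 8.73
eef_pos: [531.6, 280.2, 38.3]
tcp_rot: [3.141, 0.001, -0.118]
ft_force: [-2.0, 1.1, 1.4]
opening: 0.271
grip_force: 30.0
```

```bash
python3 m.py 534.2,279.5,39,-6.8
```

```text
t 8.73 pos [531.6 280.2  38.3] yaw -6.78 F [-2.   1.1  1.4] open 0.271 grip 30.0 j6 2.06
-> (534.2, 279.5, 39.0, -6.8) d [2.7, 0.4, -0.7, 0.0] rows 1
```

{"op": "step_arm", "data": {"plan": [[[3,0,0,0,-1],[4,0,0,0,-1],[4,0,0,0,-1]]]}}

```text
t: 8.98
eef_pos: [535.3, 279.8, 38.3]
tcp_rot: [3.141, 0.001, -0.118]
ft_force: [-3.7, 0.2, 2.8]
opening: 0.275
grip_force: 30.0
```

{"op": "step_arm", "data": {"plan": [[[2,0,0,0,-1],[2,0,0,0,-1],[2,0,0,0,-1]]]}}

```text
t: 9.23
eef_pos: [537.4, 279.5, 38.2]
tcp_rot: [3.141, 0.001, -0.118]
ft_force: [-4.2, -0.7, 0.1]
opening: 0.27
grip_force: 30.0
```

{"op": "step_arm", "data": {"plan": [[[2,0,0,0,-1],[2,0,0,0,-1],[2,0,0,0,-1]]]}}

```text
t: 9.48
eef_pos: [539.6, 279.3, 38.2]
tcp_rot: [3.141, 0.0, -0.118]
ft_force: [-4.4, 0.3, -1.5]
opening: 0.272
grip_force: 30.0
```

{"op": "step_arm", "data": {"plan": [[[2,0,0,0,-1],[2,0,0,0,-1],[-3,0,0,0,-1],[-3,0,0,0,-1],[-3,0,0,0,-1]]]}}

```text
t: 9.9
eef_pos: [536.3, 279.8, 38.5]
tcp_rot: [3.141, 0.0, -0.118]
ft_force: [-4.6, -0.5, -1.4]
opening: 0.268
grip_force: 30.0
```

{"op": "step_arm", "data": {"plan": [[[0,0,0,0,0.1],[0,0,0,0,0.1],[0,0,0,0,0.1],[0,0,0,0,0.1],[0,0,-40,0,0.1],[0,0,-80,0,0.1],[0,0,-110,0,0.1],[0,0,-110,0,0.1]]]}}

```text
t: 10.57
eef_pos: [539.2, 280.8, 154.7]
tcp_rot: [-3.137, -0.009, -0.118]
ft_force: [0.1, 0.4, -0.3]
opening: 0.549
grip_force: 0.0
```

{"op": "step_arm", "data": {"plan": [[[-100,0,0,0,0.1],[-100,0,0,0,0.1],[-100,0,0,0,0.1],[-100,0,0,0,0.1],[-100,0,0,0,0.1]]]}}

```text
t: 10.98
eef_pos: [437.3, 292.0, 148.8]
tcp_rot: [-3.141, -0.001, -0.117]
ft_force: [0.6, 0.4, 0.0]
opening: 0.548
grip_force: 0.0
```

```bash
cat > inrail.py <<'E'
from meas import *
# where the cartridge is in the dock (top at 66), and pump positions
import sys
im,c=shot('wrist',sys.argv[1]+'.png'); carts(im,c,sys.argv[2],66)
E
python3 inrail.py w5 y; python3 m.py
```

```text
y px [317.  93.] xy [536.2 279.6] size [24.2 62.1] yaw -6.0
t 11.03 pos [438.1 291.9 148.7] yaw -6.76 F [ 1.2  0.  -0.3] open 0.553 grip 0.0 j6 2.15
```

View pics/w5.png

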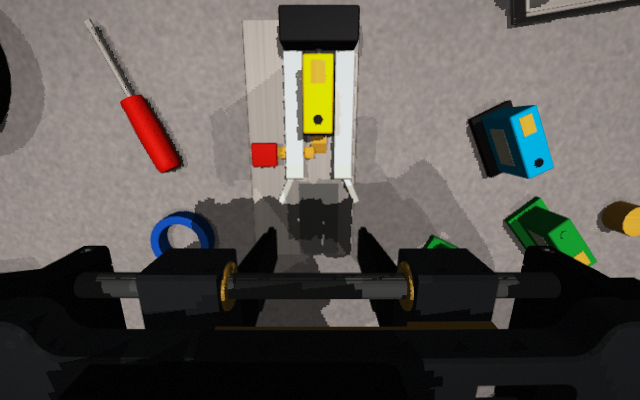

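Yellow is locked: it stayed at the seat, (318,93), after release, with the brass tooth standing behind it at (319,143). Next is the yellow pump.

```bash
python3 - <<'E'
from h import *
c=env.get_calibration('top');print(np.round(onz(c,[[306.2,154.1],[333.4,154.7],[358.8,149.7]],189)[:,:2],1).tolist())
plan((540,0,300,-4))
E
```

```text
[[641.5, 35.4], [638.1, -56.4], [654.0, -142.5]]
t 11.03 pos [438.1 291.9 148.7] yaw -6.76 F [ 1.2  0.  -0.3] open 0.553 grip 0.0 j6 2.15
-> (540, 0, 300, -4) d [135.5, 277.9, -151.3, -2.8] rows 9
```

{"op": "step_arm", "data": {"plan": [[[0,40,-151,-3,-1],[0,40,-151,-3,-1],[0,40,-151,-3,-1],[0,40,-151,-3,-1],[135,278,-151,-3,-1],[135,278,-151,-3,-1],[135,278,-151,-3,-1],[135,278,-151,-3,-1]]]}}

```text
t: 11.7
eef_pos: [498.7, 95.9, 299.8]
tcp_rot: [-3.142, -0.001, -0.066]
ft_force: [0.8, -0.4, -0.4]
opening: 0.049
grip_force: 0.0
```

```bash
python3 m.py 540,0,300,-4
```

```text
t 11.7 pos [498.7  95.9 299.8] yaw -3.8 F [ 0.8 -0.4 -0.4] open 0.049 grip 0.0 j6 1.7
-> (540.0, 0.0, 300.0, -4.0) d [47.6, 93.0, -0.2, 0.2] rows 3
```

{"op": "step_arm", "data": {"plan": [[[48,120,0,0,-1],[48,120,0,0,-1],[48,120,0,0,-1],[48,120,0,0,-1],[48,120,0,0,-1],[48,120,0,0,-1]]]}}

```text
t: 12.2
eef_pos: [537.6, -25.2, 299.1]
tcp_rot: [-3.141, 0.0, -0.068]
ft_force: [0.7, 0.0, 0.1]
opening: 0.006
grip_force: 0.0
```

```bash
python3 - <<'E'
from h import *
im,c=shot('wrist','w6.png')
import pickle;pickle.dump(c,open('w6.pkl','wb'))
hsv=cv2.cvtColor(im,cv2.COLOR_BGR2HSV)
for n,lo,hi in(('y',25,33),('m',145,172),('c',85,100)):
    m=cv2.inRange(hsv,np.array([lo,150,150]),np.array([hi,255,255])); m[240:]=0
    q=max(cv2.findContours(m,0,2)[0],key=cv2.contourArea); mm=m*0;cv2.drawContours(mm,[q],-1,255,-1)
    d=cv2.distanceTransform(mm,2,5);y,x=np.unravel_index(d.argmax(),d.shape);print(n,x,y,round(d.max(),1),np.round(onz(c,[[x,y]],189)[0],1))
plan((640,36,230,-4))
E
```

```text
y 240 89 18.4 [649.   38.5 189. ]
m 341 86 18.6 [645.1 -55.  189. ]
c 437 61 18.2 [ 660.9 -143.   189. ]
t 12.25 pos [537.3 -24.4 299.3] yaw -3.8 F [-0.5 -0.2  0.3] open 0.005 grip 0.0 j6 1.47
-> (640, 36, 230, -4) d [98.4, -67.0, 69.3, 0.2] rows 4
```

View pics/w6.png

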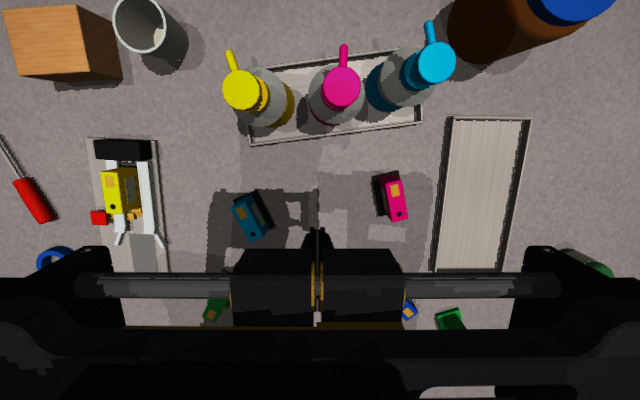

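Caps at (240,89), (341,86) and (437,61); the tray is empty, with its far edge on row 117 and near edge on row 272.

```bash
python3 - <<'E'
from h import *
import pickle;c=pickle.load(open('w6.pkl','rb'))
print('tray',np.round(onz(c,[[451,117],[531,118],[434,271]],20)[:,:2],1).tolist())
plan((647,37.5,200,-4))
E
```

```text
tray [[609.5, -235.3], [600.6, -359.5], [348.7, -220.2]]
t 12.25 pos [537.3 -24.4 299.3] yaw -3.8 F [-0.5 -0.2  0.3] open 0.005 grip 0.0 j6 1.47
-> (647, 37.5, 200, -4) d [105.3, -69.0, 99.3, 0.2] rows 4
```

{"op": "step_arm", "data": {"plan": [[[106,-69,85,0,-1],[106,-69,85,0,-1],[106,-69,85,0,-1],[106,-69,85,0,-1],[106,-69,99,0,-1],[106,-69,99,0,-1]]]}}

```text
t: 12.75
eef_pos: [646.7, 39.6, 197.1]
tcp_rot: [3.141, 0.005, -0.063]
ft_force: [0.1, 0.0, 0.0]
opening: 0.004
grip_force: 0.0
```

```bash
python3 m.py 647,37.5,177,-4 
```

```text
t 12.75 pos [646.7  39.6 197.1] yaw -3.6 F [0.1 0.  0. ] open 0.004 grip 0.0 j6 1.59
-> (647.0, 37.5, 177.0, -4.0) d [0.4, 2.1, 20.1, 0.4] rows 1
```

{"op": "step_arm", "data": {"plan": [[[0,0,8,0,-1],[0,0,14,0,-1],[0,0,20,0,-1],[0,0,24,0,-1],[0,0,24,0,-1],[0,0,24,0,-1]]]}}

```text
t: 13.25
eef_pos: [647.6, 37.5, 177.4]
tcp_rot: [-3.141, -0.001, -0.066]
ft_force: [-1.7, 4.2, 6.2]
opening: 0.009
grip_force: 3.0
```

{"op": "step_arm", "data": {"plan": [[[0,0,1.5,0,-1],[0,0,1.5,0,-1],[0,0,1.5,0,-1],[0,0,-10,0,-1],[0,0,-30,0,-1],[0,0,-30,0,-1]]]}}

```text
t: 13.75
eef_pos: [648.7, 36.7, 210.6]
tcp_rot: [3.141, -0.005, -0.066]
ft_force: [0.4, -0.0, 1.3]
opening: 0.006
grip_force: 0.0
```

```bash
python3 m.py 588,190,210,-6 489.4,339.2,130,-6.8 489.4,339.2,40,-6.8
```

```text
t 13.75 pos [648.7  36.7 210.6] yaw -3.8 F [ 0.4 -0.   1.3] open 0.006 grip 0.0 j6 1.59
-> (588.0, 190.0, 210.0, -6.0) d [-70.7, -149.0, 0.6, 2.2] rows 4
-> (489.4, 339.2, 130.0, -6.8) d [-113.7, -138.1, 80.0, 0.8] rows 5
-> (489.4, 339.2, 40.0, -6.8) d [0.0, -0.0, 90.0, 0.0] rows 3
```

{"op": "step_arm", "data": {"plan": [[[-177,-291,20,3,-1],[-177,-291,20,3,-1],[-177,-291,20,3,-1],[-177,-291,20,3,-1],[-177,-291,20,3,-1],[-177,-291,20,3,-1],[-177,-291,20,3,-1],[-177,-291,20,3,-1]]]}}

```text
t: 14.42
eef_pos: [492.6, 333.4, 187.1]
tcp_rot: [3.141, -0.0, -0.119]
ft_force: [0.7, 0.6, 0.1]
opening: 0.003
grip_force: 0.0
```

```bash
python3 m.py 489.6,339.2,45,-6.8
```

```text
t 14.42 pos [492.6 333.4 187.1] yaw -6.81 F [0.7 0.6 0.1] open 0.003 grip 0.0 j6 2.17
-> (489.6, 339.2, 45.0, -6.8) d [-3.7, -5.4, 142.1, -0.0] rows 4
```

{"op": "step_arm", "data": {"plan": [[[-3.7,-6,41,0,-1],[-3.7,-6,82,0,-1],[-3.7,-6,120,0,-1],[-3.7,-6,142,0,-1],[-3.7,-6,142,0,-1],[-3.7,-6,142,0,-1]]]}}

```text
t: 14.92
eef_pos: [490.7, 338.3, 44.7]
tcp_rot: [3.14, 0.001, -0.119]
ft_force: [0.1, 0.1, 1.1]
opening: 0.001
grip_force: 0.0
```

{"op": "step_arm", "data": {"plan": [[[0,0,8,0,-1],[0,0,16,0,-1],[0,0,22.5,0,-1],[0,0,22.5,0,-1],[0,0,22.5,0,-1],[0,0,22.5,0,-1],[0,0,22.5,0,-1]]]}}

```text
t: 15.5
eef_pos: [491.5, 338.9, 23.2]
tcp_rot: [-3.141, -0.002, -0.118]
ft_force: [4.3, 1.4, 4.0]
opening: 0.006
grip_force: 2.2
```

{"op": "step_arm", "data": {"plan": [[[0,0,-40,0,-1],[0,0,-80,0,-1],[0,0,-120,0,0],[-30,30,-130,0,0.1],[-60,60,-130,0,0.1],[-60,60,-130,0,0.1],[-60,60,-130,0,0.1]]]}}

```text
t: 16.08
eef_pos: [422.0, 284.9, 152.8]
tcp_rot: [3.14, 0.002, -0.119]
ft_force: [0.5, 0.6, 1.0]
opening: 0.299
grip_force: 0.0
```

```bash
python3 inrail.py w7 y; python3 m.py
```

```text
y px [306.  97.] xy [518.9 281.8] size [24.2 61.6] yaw -6.6
t 16.13 pos [423.6 285.9 152.7] yaw -6.8 F [-0.2  0.9 -0.7] open 0.344 grip 0.0 j6 2.15
```

It popped back 17 mm. Gripping it now and drawing it out.

```bash
python3 m.py 518.5,281.6,152,-6.8 518.5,281.6,39,-6.8 418,293.6,39,-6.8
```

```text
t 16.13 pos [423.6 285.9 152.7] yaw -6.8 F [-0.2  0.9 -0.7] open 0.344 grip 0.0 j6 2.15
-> (518.5, 281.6, 152.0, -6.8) d [94.7, -7.0, 0.7, 0.0] rows 3
-> (518.5, 281.6, 39.0, -6.8) d [0.0, -0.0, 113.0, 0.0] rows 3
-> (418.0, 293.6, 39.0, -6.8) d [-101.2, -0.0, -0.0, 0.0] rows 3
```

{"op": "step_arm", "data": {"plan": [[[95,-7,0,0,0.1],[95,-7,0,0,0.1],[95,-7,0,0,0.1],[95,-7,0,0,0.1],[95,-7,38,0,0.1],[95,-7,70,0,0.1],[95,-7,70,0,0.1]]]}}

```text
t: 16.72
eef_pos: [516.3, 281.1, 77.0]
tcp_rot: [3.137, 0.008, -0.118]
ft_force: [-1.0, -0.8, -1.2]
opening: 0.552
grip_force: 0.0
```

```bash
python3 m.py 518.5,281.6,39,-6.8
```

```text
t 16.72 pos [516.3 281.1  77. ] yaw -6.78 F [-1.  -0.8 -1.2] open 0.552 grip 0.0 j6 2.08
-> (518.5, 281.6, 39.0, -6.8) d [2.1, -0.7, 38.0, 0.0] rows 1
```

{"op": "step_arm", "data": {"plan": [[[0,0,25,0,0.1],[0,0,42,0,0.1],[0,0,42,0,0.1],[0,0,42,0,0.1]]]}}

```text
t: 17.05
eef_pos: [519.1, 282.2, 41.0]
tcp_rot: [3.141, 0.001, -0.118]
ft_force: [0.1, -1.1, 0.4]
opening: 0.55
grip_force: 0.0
```

{"op": "step_arm", "data": {"plan": [[[0,0,0,0,-1],[0,0,0,0,-1],[0,0,0,0,-1],[0,0,0,0,-1],[0,0,0,0,-1],[0,0,0,0,-1]]]}}

```text
t: 17.55
eef_pos: [519.5, 282.0, 40.9]
tcp_rot: [-3.141, -0.001, -0.118]
ft_force: [0.2, 0.7, 2.0]
opening: 0.274
grip_force: 30.0
```

```bash
python3 m.py 418,293.6,39,-6.8
```

```text
t 17.55 pos [519.5 282.   40.9] yaw -6.79 F [0.2 0.7 2. ] open 0.274 grip 30.0 j6 2.07
-> (418.0, 293.6, 39.0, -6.8) d [-102.1, 0.4, 1.9, 0.0] rows 3
```

{"op": "step_arm", "data": {"plan": [[[-15,0,0,0,-1],[-30,0,0,0,-1],[-50,0,0,0,-1],[-70,0,0,0,-1],[-90,0,0,0,-1],[-104,0,0,0,-1],[-104,0,0,0,-1],[-104,0,0,0,-1]]]}}

```text
t: 18.22
eef_pos: [416.0, 294.4, 40.6]
tcp_rot: [-3.142, -0.0, -0.118]
ft_force: [0.6, 0.4, -1.1]
opening: 0.272
grip_force: 30.0
```

```bash
python3 m.py 418,293.6,150,-6.8 470,0,150,40 548,-295,150,86
```

```text
t 18.22 pos [416.  294.4  40.6] yaw -6.74 F [ 0.6  0.4 -1.1] open 0.272 grip 30.0 j6 2.17
-> (418.0, 293.6, 150.0, -6.8) d [2.1, 0.6, -109.4, 0.1] rows 3
-> (470.0, 0.0, 150.0, 40.0) d [86.4, 285.4, -0.0, -46.8] rows 8
-> (548.0, -295.0, 150.0, 86.0) d [-129.9, 276.1, -0.0, -46.0] rows 8
```

{"op": "step_arm", "data": {"plan": [[[0,0,-30,0,-1],[0,0,-70,0,-1],[0,0,-110,0,-1],[0,0,-110,0,-1]]]}}

```text
t: 18.55
eef_pos: [419.4, 295.4, 156.8]
tcp_rot: [-3.136, -0.009, -0.119]
ft_force: [1.1, 0.2, 0.5]
opening: 0.272
grip_force: 30.0
```

{"op": "step_arm", "data": {"plan": [[[86,285,0,-47,-1],[86,285,0,-47,-1],[86,285,0,-47,-1],[86,285,0,-47,-1],[86,285,0,-47,-1],[86,285,0,-47,-1],[86,285,0,-47,-1],[86,285,0,-47,-1]]]}}

```text
t: 19.22
eef_pos: [467.7, 3.3, 150.3]
tcp_rot: [3.141, -0.0, 0.708]
ft_force: [1.0, 0.7, -1.3]
opening: 0.271
grip_force: 30.0
```

```bash
python3 m.py 548,-295,150,86
```

```text
t 19.22 pos [467.7   3.3 150.3] yaw 40.55 F [ 1.   0.7 -1.3] open 0.271 grip 30.0 j6 0.73
-> (548.0, -295.0, 150.0, 86.0) d [-132.9, 278.8, 0.3, -45.4] rows 8
```

{"op": "step_arm", "data": {"plan": [[[-133,279,0,-45.5,-1],[-133,279,0,-45.5,-1],[-133,279,0,-45.5,-1],[-133,279,0,-45.5,-1],[-133,279,0,-45.5,-1],[-133,279,0,-45.5,-1],[-133,279,0,-45.5,-1],[-133,279,0,-45.5,-1]]]}}

```text
t: 19.88
eef_pos: [546.1, -298.1, 150.0]
tcp_rot: [3.141, 0.001, 1.5]
ft_force: [0.2, 0.0, -1.5]
opening: 0.275
grip_force: 30.0
```

```bash
python3 - <<'E'
from h import *
plan((548,-295,36,86))
im,c=shot('wrist','w8.png')
import pickle;pickle.dump(c,open('w8.pkl','wb'))
P=[[473+sx*135*np.cos(-.07)-sy*62*np.sin(-.07)*1,-290+sx*135*np.sin(-.07)+sy*62*np.cos(-.07),20] for sx in(-1,1) for sy in(-1,1)]
for p in proj(c,P): cv2.circle(im,(int(p[0]),int(p[1])),4,(0,0,255),1)
cv2.imwrite('pics/w8a.png',im)
E
```

```text
t 19.88 pos [ 546.1 -298.1  150. ] yaw 85.93 F [ 0.2  0.  -1.5] open 0.275 grip 30.0 j6 -0.53
-> (548, -295, 36, 86) d [3.2, 1.6, 114.0, -0.1] rows 3
```

View pics/w8a.png

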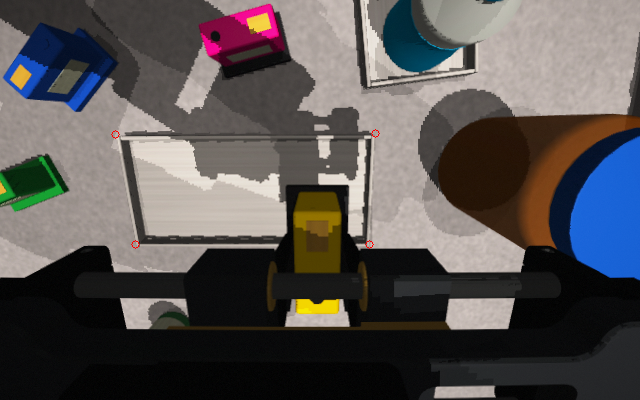

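```bash
python3 - <<'E'
from h import *
import pickle;c=pickle.load(open('w8.pkl','rb'));t=env.get_calibration('top')
print('jar base blob',onz(c,[[440,165],[528,150],[480,210]],5)[:,:2].round(),'lid centre top cam',onz(t,[[399,129]],170).round())
print('lid wrist left edge',onz(c,[[550,225]],170).round())
plan((540,-294.5,36,86))
E
```

```text
jar base blob [[ 686. -277.]
 [ 784. -267.]
 [ 736. -334.]] lid centre top cam [[ 728. -284.  170.]]
lid wrist left edge [[ 681. -288.  170.]]
t 19.93 pos [ 547.2 -302.1  149.9] yaw 85.58 F [-3.3 -2.5 -2.5] open 0.271 grip 30.0 j6 -0.53
-> (540, -294.5, 36, 86) d [7.1, -7.8, 113.9, -0.4] rows 3
```

{"op": "step_arm", "data": {"plan": [[[0,0,0,0,-1],[0,0,0,0,-1],[0,0,0,0,-1]]]}}

```text
t: 20.18
eef_pos: [545.4, -293.3, 150.1]
tcp_rot: [-3.141, -0.0, 1.496]
ft_force: [0.1, 0.3, -0.9]
opening: 0.271
grip_force: 30.0
```

```bash
python3 m.py 546,-294.5,36,86
```

```text
t 20.18 pos [ 545.4 -293.3  150.1] yaw 85.71 F [ 0.1  0.3 -0.9] open 0.271 grip 30.0 j6 -0.53
-> (546.0, -294.5, 36.0, 86.0) d [-1.2, 0.7, 114.1, -0.3] rows 3
```

{"op": "step_arm", "data": {"plan": [[[-1,1,40,0,-1],[-1,1,75,0,-1],[-1,1,100,0,-1],[-1,1,109,0,-1],[-1,1,113,0,-1],[-1,1,115,0,-1],[-1,1,115,0,-1],[-1,1,115,0,-1]]]}}

```text
t: 20.85
eef_pos: [547.2, -295.0, 37.1]
tcp_rot: [3.14, 0.001, 1.496]
ft_force: [0.7, 0.5, -0.6]
opening: 0.27
grip_force: 30.0
```

{"op": "step_arm", "data": {"plan": [[[0,0,0,0,0.1],[0,0,0,0,0.1],[0,0,0,0,0.1],[0,0,0,0,0.1],[0,0,-40,0,0.1],[0,0,-80,0,0.1],[0,0,-120,0,0.1],[0,0,-150,0,0.1]]]}}

```text
t: 21.52
eef_pos: [546.8, -295.0, 188.9]
tcp_rot: [3.139, 0.001, 1.496]
ft_force: [0.8, -1.0, -0.4]
opening: 0.547
grip_force: 0.0
```

```bash
python3 m.py 470,-142,190,8.6
```

```text
t 21.52 pos [ 546.8 -295.   188.9] yaw 85.71 F [ 0.8 -1.  -0.4] open 0.547 grip 0.0 j6 -0.53
-> (470.0, -142.0, 190.0, 8.6) d [146.8, -88.1, -1.1, 77.1] rows 11
```

{"op": "step_arm", "data": {"plan": [[[147,-120,-60,57,0.1],[147,-120,-60,57,0.1],[147,-120,-60,57,0.1],[147,-120,-60,57,0.1],[147,-120,-60,57,0.1],[147,-120,-60,57,0.1],[147,-120,-60,57,0.1],[147,-120,-60,57,0.1]]]}}

```text
t: 22.18
eef_pos: [437.7, -138.7, 246.3]
tcp_rot: [3.14, -0.001, 0.496]
ft_force: [1.1, 0.2, 0.1]
opening: 0.55
grip_force: 0.0
```

```bash
python3 m.py 440,-142,250,8.6
```

```text
t 22.18 pos [ 437.7 -138.7  246.3] yaw 28.4 F [1.1 0.2 0.1] open 0.55 grip 0.0 j6 0.62
-> (440.0, -142.0, 250.0, 8.6) d [0.5, 4.0, -3.7, 19.8] rows 3
```

{"op": "step_arm", "data": {"plan": [[[0,0,0,20,0.1],[0,0,0,20,0.1],[0,0,0,20,0.1],[0,0,0,20,0.1],[0,0,0,20,0.1]]]}}

```text
t: 22.6
eef_pos: [437.8, -139.2, 245.6]
tcp_rot: [3.141, -0.0, 0.155]
ft_force: [-0.2, 0.4, 1.0]
opening: 0.55
grip_force: 0.0
```

```bash
python3 - <<'E'
from meas import *
im,c=shot('wrist','w9.png');carts(im,c)
plan()
E
```

```text
y px [459. 117.] xy [ 548.4 -298.6] size [62.9 25.2] yaw 85.7
m px [326. 142.] xy [ 491.9 -142.4] size [61.5 22.7] yaw 9.8
c px [140. 128.] xy [473.6  87.6] size [61.7 24. ] yaw 20.0
t 22.65 pos [ 437.8 -139.2  245.6] yaw 8.92 F [ 0.1 -0.3 -0.4] open 0.55 grip 0.0 j6 0.96
```

View pics/w9.png

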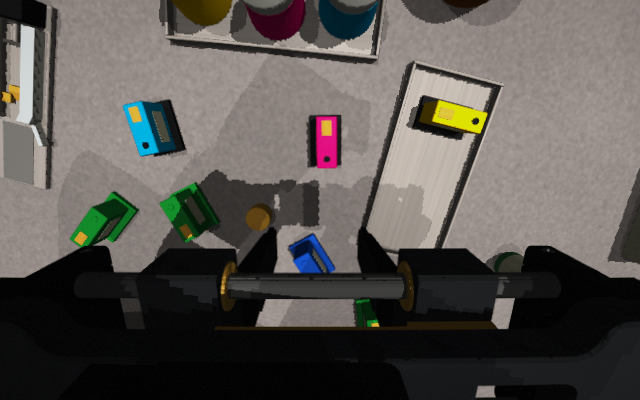

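Yellow stands upright in the tray at (459,117). Magenta is at (326,142), and cyan hasn't moved, at (140,128).

```bash
python3 m.py 491.9,-142.4,130,9.7
```

```text
t 22.65 pos [ 437.8 -139.2  245.6] yaw 8.92 F [ 0.1 -0.3 -0.4] open 0.55 grip 0.0 j6 0.96
-> (491.9, -142.4, 130.0, 9.7) d [52.9, 11.5, 115.6, -0.8] rows 4
```

{"op": "step_arm", "data": {"plan": [[[53,11.5,30,-1,0.1],[53,11.5,70,-1,0.1],[53,11.5,115,-1,0.1],[53,11.5,115,-1,0.1],[53,11.5,115,-1,0.1],[53,11.5,115,-1,0.1]]]}}

```text
t: 23.15
eef_pos: [492.0, -142.5, 130.4]
tcp_rot: [-3.141, 0.001, 0.171]
ft_force: [-0.6, -0.5, 0.0]
opening: 0.55
grip_force: 0.0
```

```bash
python3 m.py 491.9,-142.4,29,9.7
```

```text
t 23.15 pos [ 492.  -142.5  130.4] yaw 9.83 F [-0.6 -0.5  0. ] open 0.55 grip 0.0 j6 0.99
-> (491.9, -142.4, 29.0, 9.7) d [-0.0, -0.2, 101.4, 0.1] rows 3
```

{"op": "step_arm", "data": {"plan": [[[0,0,40,0,0.1],[0,0,75,0,0.1],[0,0,101.5,0,0.1],[0,0,101.5,0,0.1],[0,0,101.5,0,0.1],[0,0,101.5,0,-1],[0,0,101.5,0,-1],[0,0,101.5,0,-1]]]}}

```text
t: 23.82
eef_pos: [492.9, -142.9, 30.9]
tcp_rot: [3.14, -0.003, 0.17]
ft_force: [-0.5, -0.1, -0.4]
opening: 0.396
grip_force: 0.0
```

{"op": "step_arm", "data": {"plan": [[[0,0,0,0,-1],[0,0,0,0,-1],[0,0,0,0,-1],[0,0,-40,0,-1],[0,0,-80,0,-1],[0,0,-101,0,-1],[0,0,-101,0,-1],[0,0,-101,0,-1]]]}}

```text
t: 24.48
eef_pos: [492.2, -142.6, 130.9]
tcp_rot: [3.14, -0.002, 0.17]
ft_force: [0.7, -0.5, 0.2]
opening: 0.274
grip_force: 30.0
```

```bash
python3 m.py 450,70,130,2 406,295,130,-6.8
```

```text
t 24.48 pos [ 492.2 -142.6  130.9] yaw 9.72 F [ 0.7 -0.5  0.2] open 0.274 grip 30.0 j6 0.99
-> (450.0, 70.0, 130.0, 2.0) d [-5.7, -216.7, 0.9, 7.7] rows 6
-> (406.0, 295.0, 130.0, -6.8) d [-36.1, -226.4, -0.0, 8.8] rows 6
```

{"op": "step_arm", "data": {"plan": [[[-6,-217,0,8,-1],[-6,-217,0,8,-1],[-6,-217,0,8,-1],[-6,-217,0,8,-1],[-6,-217,0,8,-1],[-6,-217,0,8,-1],[-6,-217,0,8,-1]]]}}

```text
t: 25.07
eef_pos: [448.0, 72.7, 128.8]
tcp_rot: [-3.141, 0.003, 0.034]
ft_force: [0.3, 0.4, -1.3]
opening: 0.27
grip_force: 30.0
```

{"op": "step_arm", "data": {"plan": [[[-36,-226,0,8.5,-1],[-36,-226,0,8.5,-1],[-36,-226,0,8.5,-1],[-36,-226,0,8.5,-1],[-36,-226,0,8.5,-1],[-36,-226,0,8.5,-1],[-36,-226,0,8.5,-1],[-36,-226,0,8.5,-1]]]}}

```text
t: 25.73
eef_pos: [406.6, 295.1, 128.8]
tcp_rot: [3.14, 0.001, -0.116]
ft_force: [-0.5, 0.3, -1.3]
opening: 0.272
grip_force: 30.0
```

```bash
python3 m.py 406,295,70,-6.8
```

```text
t 25.73 pos [406.6 295.1 128.8] yaw -6.67 F [-0.5  0.3 -1.3] open 0.272 grip 30.0 j6 2.18
-> (406.0, 295.0, 70.0, -6.8) d [-0.6, 0.2, 58.8, 0.1] rows 2
```

{"op": "step_arm", "data": {"plan": [[[0,0,35,0,-1],[0,0,60,0,-1],[0,0,78,0,-1],[0,0,86,0,-1],[0,0,88,0,-1],[0,0,88,0,-1],[0,0,88,0,-1]]]}}

```text
t: 26.32
eef_pos: [407.4, 294.7, 42.6]
tcp_rot: [-3.141, -0.001, -0.119]
ft_force: [0.1, -0.5, -0.7]
opening: 0.271
grip_force: 30.0
```

```bash
python3 m.py 468,287.5,40.5,-6.8
```

```text
t 26.32 pos [407.4 294.7  42.6] yaw -6.83 F [ 0.1 -0.5 -0.7] open 0.271 grip 30.0 j6 2.19
-> (468.0, 287.5, 40.5, -6.8) d [61.0, -0.0, 2.1, -0.0] rows 2
```

{"op": "step_arm", "data": {"plan": [[[0,0,1.8,0,-1],[10,0,1.8,0,-1],[20,0,1.8,0,-1],[30,0,1.8,0,-1],[40,0,1.8,0,-1],[50,0,1.8,0,-1],[60,0,1.8,0,-1],[60,0,1.8,0,-1]]]}}

```text
t: 26.98
eef_pos: [468.9, 288.0, 40.4]
tcp_rot: [-3.141, -0.002, -0.119]
ft_force: [1.7, -0.4, 2.9]
opening: 0.271
grip_force: 30.0
```

```bash
python3 m.py 536.2,279.6,40.5,-6.8
```

```text
t 26.98 pos [468.9 288.   40.4] yaw -6.83 F [ 1.7 -0.4  2.9] open 0.271 grip 30.0 j6 2.12
-> (536.2, 279.6, 40.5, -6.8) d [67.8, 0.3, -0.1, -0.0] rows 2
```

{"op": "step_arm", "data": {"plan": [[[10,0,-0.4,0,-1],[20,0,-0.4,0,-1],[30,0,-0.4,0,-1],[40,0,-0.4,0,-1],[50,0,-0.4,0,-1],[56,0,-0.4,0,-1],[62,0,-0.4,0,-1],[66,0,-0.4,0,-1]]]}}

```text
t: 27.65
eef_pos: [531.7, 280.1, 40.3]
tcp_rot: [3.141, 0.002, -0.119]
ft_force: [-6.1, 1.6, 3.0]
opening: 0.275
grip_force: 30.0
```

{"op": "step_arm", "data": {"plan": [[[3,0,0,0,-1],[6,0,0,0,-1],[6,0,0,0,-1],[6,0,0,0,-1]]]}}

```text
t: 27.98
eef_pos: [537.4, 279.4, 40.1]
tcp_rot: [3.141, 0.001, -0.118]
ft_force: [-3.2, 0.7, 0.2]
opening: 0.272
grip_force: 30.0
```

{"op": "step_arm", "data": {"plan": [[[2,0,0,0,-1],[4,0,0,0,-1],[4,0,0,0,-1],[4,0,0,0,-1],[-1,0,0,0,-1],[-1,0,0,0,-1]]]}}

```text
t: 28.48
eef_pos: [536.5, 279.7, 40.6]
tcp_rot: [-3.142, -0.001, -0.118]
ft_force: [-3.3, -0.3, -1.8]
opening: 0.272
grip_force: 30.0
```

{"op": "step_arm", "data": {"plan": [[[0,0,0,0,0.1],[0,0,0,0,0.1],[0,0,0,0,0.1],[0,0,0,0,0.1],[0,0,-40,0,0.1],[0,0,-80,0,0.1],[0,0,-110,0,0.1],[0,0,-110,0,0.1]]]}}

```text
t: 29.15
eef_pos: [539.2, 280.6, 156.7]
tcp_rot: [-3.137, -0.009, -0.118]
ft_force: [0.0, 0.1, 0.3]
opening: 0.547
grip_force: 0.0
```

{"op": "step_arm", "data": {"plan": [[[-100,0,0,0,0.1],[-100,0,0,0,0.1],[-100,0,0,0,0.1],[-100,0,0,0,0.1],[-100,0,0,0,0.1],[-100,0,0,0,0.1]]]}}

```text
t: 29.65
eef_pos: [438.4, 291.6, 150.6]
tcp_rot: [-3.141, -0.001, -0.118]
ft_force: [-0.3, 0.3, 0.7]
opening: 0.551
grip_force: 0.0
```

```bash
python3 inrail.py w10 m; python3 m.py 540,110,300,-4 643,-55,200,-4
```

```text
m px [318.  94.] xy [536.3 279.5] size [24.3 61.6] yaw -6.8
t 29.7 pos [438.6 291.5 150.5] yaw -6.81 F [-0.1 -0.1 -0.5] open 0.55 grip 0.0 j6 2.15
-> (540.0, 110.0, 300.0, -4.0) d [122.2, 168.2, -149.5, -2.8] rows 7
-> (643.0, -55.0, 200.0, -4.0) d [114.3, 157.4, 100.0, 0.0] rows 6
```

{"op": "step_arm", "data": {"plan": [[[30,40,-110,-3,-1],[60,80,-110,-3,-1],[60,80,-110,-3,-1],[122,168,-110,-3,-1],[122,168,-110,-3,-1],[122,168,-110,-3,-1],[122,168,-110,-3,-1],[122,168,-110,-3,-1]]]}}

```text
t: 30.37
eef_pos: [540.5, 107.7, 260.3]
tcp_rot: [3.141, -0.0, -0.071]
ft_force: [-0.4, 0.4, -0.5]
opening: 0.05
grip_force: 0.0
```

```bash
python3 m.py 643,-55,260,-4
```

```text
t 30.37 pos [540.5 107.7 260.3] yaw -4.04 F [-0.4  0.4 -0.5] open 0.05 grip 0.0 j6 1.72
-> (643.0, -55.0, 260.0, -4.0) d [113.8, 155.1, 0.3, -0.0] rows 5
```

{"op": "step_arm", "data": {"plan": [[[114,155,0,0,-1],[114,155,0,0,-1],[114,155,0,0,-1],[114,155,0,0,-1],[114,155,0,0,-1],[114,155,0,0,-1],[114,155,0,0,-1],[114,155,0,0,-1]]]}}

```text
t: 31.03
eef_pos: [642.0, -50.8, 260.0]
tcp_rot: [-3.141, 0.001, -0.066]
ft_force: [0.1, 0.4, -0.5]
opening: 0.006
grip_force: 0.0
```

```bash
python3 m.py 643,-55,200,-4
```

```text
t 31.03 pos [642.  -50.8 260. ] yaw -3.75 F [ 0.1  0.4 -0.5] open 0.006 grip 0.0 j6 1.45
-> (643.0, -55.0, 200.0, -4.0) d [1.3, 4.1, 60.0, 0.2] rows 2
```

{"op": "step_arm", "data": {"plan": [[[1,4,30,0,-1],[1,4,60,0,-1],[1,4,68,0,-1],[1,4,74,0,-1],[1,4,80,0,-1],[1,4,85,0,-1],[1,4,85,0,-1],[1,4,85,0,-1]]]}}

```text
t: 31.7
eef_pos: [643.4, -55.2, 177.2]
tcp_rot: [-3.141, -0.002, -0.066]
ft_force: [-2.5, 3.4, 6.0]
opening: 0.005
grip_force: 3.1
```

{"op": "step_arm", "data": {"plan": [[[0,0,1,0,-1],[0,0,1,0,-1]]]}}

```text
t: 31.87
eef_pos: [643.4, -55.3, 176.4]
tcp_rot: [-3.141, -0.002, -0.066]
ft_force: [-3.3, 3.3, 6.6]
opening: 0.003
grip_force: 3.2
```

{"op": "step_arm", "data": {"plan": [[[0,0,-20,0,-1],[0,0,-40,0,-1],[0,0,-60,0,-1],[0,0,-60,0,-1],[-150,-70,-60,0,-1],[-150,-70,-60,0,-1],[-150,-70,-60,0,-1],[-150,-70,-60,0,-1]]]}}

```text
t: 32.53
eef_pos: [496.3, 24.6, 234.6]
tcp_rot: [3.142, -0.001, -0.066]
ft_force: [0.4, 0.5, 0.8]
opening: 0.005
grip_force: 0.0
```

```bash
python3 m.py 490.5,338.5,150,-6.8
```

```text
t 32.53 pos [496.3  24.6 234.6] yaw -3.79 F [0.4 0.5 0.8] open 0.005 grip 0.0 j6 1.55
-> (490.5, 338.5, 150.0, -6.8) d [-26.5, -312.9, 84.6, 3.0] rows 8
```

{"op": "step_arm", "data": {"plan": [[[-26,-313,80,3,-1],[-26,-313,80,3,-1],[-26,-313,80,3,-1],[-26,-313,80,3,-1],[-26,-313,80,3,-1],[-26,-313,80,3,-1],[-26,-313,80,3,-1],[-26,-313,80,3,-1]]]}}

```text
t: 33.2
eef_pos: [492.2, 340.9, 154.1]
tcp_rot: [-3.141, -0.001, -0.117]
ft_force: [-0.3, -0.7, 0.2]
opening: 0.004
grip_force: 0.0
```

{"op": "step_arm", "data": {"plan": [[[0,0,0,0,-1],[0,0,0,0,-1]]]}}

```text
t: 33.37
eef_pos: [492.2, 339.2, 154.0]
tcp_rot: [3.141, 0.0, -0.116]
ft_force: [0.2, -0.2, 1.1]
opening: 0.005
grip_force: 0.0
```

```bash
python3 m.py 490,338.8,45,-6.8
```

```text
t 33.37 pos [492.2 339.2 154. ] yaw -6.62 F [ 0.2 -0.2  1.1] open 0.005 grip 0.0 j6 2.18
-> (490.0, 338.8, 45.0, -6.8) d [-2.1, 0.7, 109.0, 0.2] rows 3
```

{"op": "step_arm", "data": {"plan": [[[-2,0,40,0,-1],[-2,0,80,0,-1],[-2,0,109,0,-1],[-2,0,118,0,-1],[-2,0,126,0,-1],[-2,0,131,0,-1],[-2,0,131,0,-1],[-2,0,131,0,-1]]]}}

```text
t: 34.03
eef_pos: [491.4, 338.0, 25.0]
tcp_rot: [-3.141, -0.002, -0.119]
ft_force: [-1.2, -1.1, 3.2]
opening: 0.004
grip_force: 2.0
```

{"op": "step_arm", "data": {"plan": [[[0,0,0.5,0,-1],[0,0,0.5,0,-1],[0,0,0.5,0,-1]]]}}

```text
t: 34.28
eef_pos: [491.4, 338.2, 24.0]
tcp_rot: [-3.141, -0.002, -0.118]
ft_force: [0.4, -3.1, 3.8]
opening: 0.004
grip_force: 2.1
```

{"op": "step_arm", "data": {"plan": [[[0,0,-40,0,-1],[0,0,-80,0,-1],[0,0,-120,0,0],[-30,30,-130,0,0.1],[-60,57,-130,0,0.1],[-60,57,-130,0,0.1],[-60,57,-130,0,0.1],[-60,57,-130,0,0.1]]]}}

```text
t: 34.95
eef_pos: [425.3, 289.1, 153.6]
tcp_rot: [-3.14, -0.002, -0.119]
ft_force: [-0.3, 0.6, -0.2]
opening: 0.365
grip_force: 0.0
```

```bash
python3 inrail.py w11 m; python3 m.py 518.9,281.8,80,-6.8
```

```text
m px [313. 101.] xy [518.7 281.4] size [24.  62.5] yaw -7.6
t 35.0 pos [425.5 289.2 153.3] yaw -6.78 F [-0.3 -0.4  0.3] open 0.407 grip 0.0 j6 2.16
-> (518.9, 281.8, 80.0, -6.8) d [93.6, -3.6, 73.3, 0.0] rows 3
```

Popped back. Grip and draw it out.

{"op": "step_arm", "data": {"plan": [[[94,-4,0,0,0.1],[94,-4,0,0,0.1],[94,-4,0,0,0.1],[94,-4,0,0,0.1],[94,-4,38,0,0.1],[94,-4,72,0,0.1],[94,-4,72,0,0.1],[94,-4,72,0,0.1]]]}}

```text
t: 35.67
eef_pos: [517.2, 281.5, 80.1]
tcp_rot: [3.14, 0.003, -0.118]
ft_force: [0.0, -0.1, 1.1]
opening: 0.549
grip_force: 0.0
```

```bash
python3 m.py 518.9,281.8,40,-6.8
```

```text
t 35.67 pos [517.2 281.5  80.1] yaw -6.76 F [ 0.  -0.1  1.1] open 0.549 grip 0.0 j6 2.08
-> (518.9, 281.8, 40.0, -6.8) d [1.7, -0.5, 40.1, 0.0] rows 1
```

{"op": "step_arm", "data": {"plan": [[[1,0,25,0,0.1],[1,0,40,0,0.1],[1,0,40,0,0.1],[1,0,40,0,0.1],[1,0,40,0,-1],[1,0,40,0,-1],[1,0,40,0,-1],[1,0,40,0,-1]]]}}

```text
t: 36.33
eef_pos: [519.5, 281.4, 42.0]
tcp_rot: [-3.141, -0.001, -0.118]
ft_force: [0.1, -0.1, -0.4]
opening: 0.326
grip_force: 0.0
```

{"op": "step_arm", "data": {"plan": [[[0,0,0,0,-1],[0,0,0,0,-1],[-20,0,0,0,-1],[-40,0,0,0,-1],[-60,0,0,0,-1],[-80,0,0,0,-1],[-103,0,0,0,-1],[-103,0,0,0,-1]]]}}

```text
t: 37.0
eef_pos: [413.2, 293.2, 40.9]
tcp_rot: [3.14, 0.003, -0.117]
ft_force: [1.0, -0.1, -0.5]
opening: 0.273
grip_force: 30.0
```

{"op": "step_arm", "data": {"plan": [[[-1,0,0,0,-1],[-1,0,-30,0,-1],[-1,0,-70,0,-1],[-1,0,-110,0,-1],[-1,0,-110,0,-1],[-1,0,-110,0,-1]]]}}

```text
t: 37.5
eef_pos: [417.5, 293.9, 152.9]
tcp_rot: [-3.139, -0.004, -0.119]
ft_force: [-1.0, -0.2, -1.7]
opening: 0.268
grip_force: 30.0
```

```bash
python3 m.py 450,0,150,40 474,-290,150,86
```

```text
t 37.5 pos [417.5 293.9 152.9] yaw -6.81 F [-1.  -0.2 -1.7] open 0.268 grip 30.0 j6 2.17
-> (450.0, 0.0, 150.0, 40.0) d [67.1, 288.0, 2.9, -46.8] rows 8
-> (474.0, -290.0, 150.0, 86.0) d [-168.0, 237.6, -0.0, -46.0] rows 7
```

{"op": "step_arm", "data": {"plan": [[[67,288,0,-47,-1],[67,288,0,-47,-1],[67,288,0,-47,-1],[67,288,0,-47,-1],[67,288,0,-47,-1],[67,288,0,-47,-1],[67,288,0,-47,-1],[67,288,0,-47,-1]]]}}

```text
t: 38.17
eef_pos: [447.8, 1.7, 149.7]
tcp_rot: [-3.14, 0.001, 0.708]
ft_force: [0.8, 0.1, -0.6]
opening: 0.269
grip_force: 30.0
```

```bash
python3 m.py 473,-290,150,86
```

```text
t 38.17 pos [447.8   1.7 149.7] yaw 40.55 F [ 0.8  0.1 -0.6] open 0.269 grip 30.0 j6 0.72
-> (473.0, -290.0, 150.0, 86.0) d [-170.5, 238.0, -0.3, -45.4] rows 8
```

{"op": "step_arm", "data": {"plan": [[[-170,238,0,-45.5,-1],[-170,238,0,-45.5,-1],[-170,238,0,-45.5,-1],[-170,238,0,-45.5,-1],[-170,238,0,-45.5,-1],[-170,238,0,-45.5,-1],[-170,238,0,-45.5,-1],[-170,238,0,-45.5,-1]]]}}

```text
t: 38.83
eef_pos: [471.6, -292.0, 149.3]
tcp_rot: [-3.14, -0.0, 1.503]
ft_force: [0.3, 0.1, -0.2]
opening: 0.274
grip_force: 30.0
```

{"op": "step_arm", "data": {"plan": [[[0,0,0,0,-1],[0,0,0,0,-1],[0,0,0,0,-1]]]}}

```text
t: 39.08
eef_pos: [471.4, -287.9, 149.7]
tcp_rot: [-3.139, -0.001, 1.495]
ft_force: [0.5, 0.0, -1.1]
opening: 0.271
grip_force: 30.0
```

```bash
python3 m.py 473,-292,36.5,86
```

```text
t 39.08 pos [ 471.4 -287.9  149.7] yaw 85.66 F [ 0.5  0.  -1.1] open 0.271 grip 30.0 j6 -0.59
-> (473.0, -292.0, 36.5, 86.0) d [-4.0, 1.9, 113.2, -0.3] rows 3
```

{"op": "step_arm", "data": {"plan": [[[-3,2,40,0,-1],[-3,2,75,0,-1],[-3,2,100,0,-1],[-3,2,109,0,-1],[-3,2,113,0,-1],[-3,2,115,0,-1],[-3,2,115,0,-1],[-3,2,115,0,-1]]]}}

```text
t: 39.75
eef_pos: [474.4, -291.6, 37.4]
tcp_rot: [3.14, 0.001, 1.496]
ft_force: [0.0, 0.8, -0.6]
opening: 0.272
grip_force: 30.0
```

{"op": "step_arm", "data": {"plan": [[[0,0,0,0,0.0],[0,0,0,0,0.0],[0,0,0,0,0.0],[0,0,0,0,0.0],[0,0,-40,0,0.0],[0,0,-80,0,0.0],[0,0,-120,0,0.0],[0,0,-150,0,0.0]]]}}

```text
t: 40.42
eef_pos: [473.9, -291.6, 189.3]
tcp_rot: [3.14, 0.001, 1.496]
ft_force: [0.0, -0.9, -0.0]
opening: 0.503
grip_force: 0.0
```

```bash
python3 m.py 440,-60,250,50 430,87,250,20
```

```text
t 40.42 pos [ 473.9 -291.6  189.3] yaw 85.71 F [ 0.  -0.9 -0. ] open 0.503 grip 0.0 j6 -0.6
-> (440.0, -60.0, 250.0, 50.0) d [228.4, -51.2, -60.7, 35.7] rows 6
-> (430.0, 87.0, 250.0, 20.0) d [106.2, -102.2, -0.0, 30.0] rows 5
```

{"op": "step_arm", "data": {"plan": [[[228,-51,-60,42,0.1],[228,-51,-60,42,0.1],[228,-51,-60,42,0.1],[228,-51,-60,42,0.1],[228,-51,-60,42,0.1],[228,-51,-60,42,0.1],[228,-51,-60,42,0.1],[228,-51,-60,42,0.1]]]}}

```text
t: 41.08
eef_pos: [439.8, -58.8, 247.0]
tcp_rot: [3.14, -0.001, 0.766]
ft_force: [-0.3, -0.0, -0.2]
opening: 0.553
grip_force: 0.0
```

```bash
python3 m.py 425,60,250,20
```

```text
t 41.08 pos [439.8 -58.8 247. ] yaw 43.87 F [-0.3 -0.  -0.2] open 0.553 grip 0.0 j6 0.52
-> (425.0, 60.0, 250.0, 20.0) d [71.7, -95.9, -3.0, 23.9] rows 4
```

{"op": "step_arm", "data": {"plan": [[[72,-96,0,24,0.1],[72,-96,0,24,0.1],[72,-96,0,24,0.1],[72,-96,0,24,0.1],[72,-96,0,24,0.1],[72,-96,0,24,0.1],[72,-96,0,24,0.1]]]}}

```text
t: 41.67
eef_pos: [426.0, 57.7, 245.8]
tcp_rot: [3.141, 0.0, 0.347]
ft_force: [-0.3, -0.1, 0.0]
opening: 0.548
grip_force: 0.0
```

```bash
python3 - <<'E'
from meas import *
im,c=shot('wrist','w12.png');carts(im,c)
plan((474,88,130,20))
E
```

```text
y px [601. 190.] xy [ 548.4 -300.9] size [63.1 25. ] yaw 85.4
m px [569. 237.] xy [ 474.8 -297.7] size [63.  24.7] yaw 85.3
m px [570.   8.] xy [ 714.9 -142.1] size [17.2 49.5] yaw -68.6
m px [542.  29.] xy [ 685.6 -123.9] size [ 5.8 17. ] yaw -35.8
c px [306. 140.] xy [473.8  88.1] size [60.9 23.3] yaw 19.9
c px [636.  14.] xy [ 739.8 -219.9] size [8.3 5.9] yaw 35.1
t 41.72 pos [426.   57.6 245.9] yaw 19.82 F [-0.   0.2 -0.4] open 0.551 grip 0.0 j6 1.21
-> (474, 88, 130, 20) d [55.4, -12.3, 115.9, -0.2] rows 4
```

Magenta stands in the tray and cyan hasn't moved, at (473.8, 88.1).

{"op": "step_arm", "data": {"plan": [[[55,-12,30,0,0.1],[55,-12,70,0,0.1],[55,-12,116,0,0.1],[55,-12,116,0,0.1],[55,-12,116,0,0.1],[55,-12,116,0,0.1],[55,-12,116,0,0.1]]]}}

```text
t: 42.3
eef_pos: [474.1, 88.0, 131.2]
tcp_rot: [3.141, -0.002, 0.344]
ft_force: [-0.2, -0.5, 0.4]
opening: 0.55
grip_force: 0.0
```

```bash
python3 m.py 473.8,88.1,29,20
```

```text
t 42.3 pos [474.1  88.  131.2] yaw 19.71 F [-0.2 -0.5  0.4] open 0.55 grip 0.0 j6 1.27
-> (473.8, 88.1, 29.0, 20.0) d [-0.3, -0.2, 102.2, -0.3] rows 3
```

{"op": "step_arm", "data": {"plan": [[[0,0,40,0,0.1],[0,0,75,0,0.1],[0,0,102,0,0.1],[0,0,102,0,0.1],[0,0,102,0,0.1],[0,0,102,0,-1],[0,0,102,0,-1],[0,0,102,0,-1]]]}}

```text
t: 42.97
eef_pos: [474.3, 88.7, 29.9]
tcp_rot: [3.141, -0.003, 0.344]
ft_force: [1.1, 1.0, -0.4]
opening: 0.397
grip_force: 0.0
```

{"op": "step_arm", "data": {"plan": [[[0,0,0,0,-1],[0,0,0,0,-1],[0,0,0,0,-1],[0,0,-40,0,-1],[0,0,-80,0,-1],[0,0,-101,0,-1],[0,0,-101,0,-1],[0,0,-101,0,-1]]]}}

```text
t: 43.63
eef_pos: [473.6, 88.8, 130.0]
tcp_rot: [3.141, -0.002, 0.344]
ft_force: [-0.3, -0.9, -1.2]
opening: 0.271
grip_force: 30.0
```

```bash
python3 m.py 406,295,130,-6.8
```

```text
t 43.63 pos [473.6  88.8 130. ] yaw 19.72 F [-0.3 -0.9 -1.2] open 0.271 grip 30.0 j6 1.27
-> (406.0, 295.0, 130.0, -6.8) d [6.0, -216.9, -0.0, 26.5] rows 6
```

{"op": "step_arm", "data": {"plan": [[[6,-217,0,26.5,-1],[6,-217,0,26.5,-1],[6,-217,0,26.5,-1],[6,-217,0,26.5,-1],[6,-217,0,26.5,-1],[6,-217,0,26.5,-1],[6,-217,0,26.5,-1],[6,-217,0,26.5,-1]]]}}

```text
t: 44.3
eef_pos: [404.5, 295.9, 127.5]
tcp_rot: [3.14, 0.002, -0.115]
ft_force: [0.0, -0.1, -0.1]
opening: 0.273
grip_force: 30.0
```

```bash
python3 m.py 406,295,42.5,-6.8
```

```text
t 44.3 pos [404.5 295.9 127.5] yaw -6.6 F [ 0.  -0.1 -0.1] open 0.273 grip 30.0 j6 2.19
-> (406.0, 295.0, 42.5, -6.8) d [1.6, 0.7, 85.0, 0.2] rows 3
```

{"op": "step_arm", "data": {"plan": [[[1,0.5,35,0,-1],[1,0.5,60,0,-1],[1,0.5,78,0,-1],[1,0.5,84,0,-1],[1,0.5,86,0,-1],[1,0.5,86,0,-1],[1,0.5,86,0,-1]]]}}

```text
t: 44.88
eef_pos: [407.2, 294.2, 43.7]
tcp_rot: [-3.141, -0.001, -0.119]
ft_force: [0.0, 0.7, -0.2]
opening: 0.269
grip_force: 30.0
```

```bash
python3 m.py 468,287.7,40,-6.8
```

```text
t 44.88 pos [407.2 294.2  43.7] yaw -6.82 F [ 0.   0.7 -0.2] open 0.269 grip 30.0 j6 2.18
-> (468.0, 287.7, 40.0, -6.8) d [61.1, -0.8, 3.7, -0.0] rows 2
```

{"op": "step_arm", "data": {"plan": [[[0,-0.5,2,0,-1],[10,-0.7,3.3,0,-1],[20,-0.7,3.3,0,-1],[30,-0.7,3.3,0,-1],[40,-0.7,3.3,0,-1],[50,-0.7,3.3,0,-1],[60,-0.7,3.3,0,-1],[60,-0.7,3.3,0,-1]]]}}

```text
t: 45.55
eef_pos: [468.9, 287.9, 40.0]
tcp_rot: [-3.141, -0.002, -0.119]
ft_force: [1.6, -0.2, 2.2]
opening: 0.269
grip_force: 30.0
```

```bash
python3 m.py 536.2,279.6,40,-6.8
```

```text
t 45.55 pos [468.9 287.9  40. ] yaw -6.83 F [ 1.6 -0.2  2.2] open 0.269 grip 30.0 j6 2.12
-> (536.2, 279.6, 40.0, -6.8) d [67.8, 0.2, -0.0, -0.0] rows 2
```

{"op": "step_arm", "data": {"plan": [[[10,0,-0.3,0,-1],[20,0,-0.3,0,-1],[30,0,-0.3,0,-1],[40,0,-0.3,0,-1],[50,0,-0.3,0,-1],[56,0,-0.3,0,-1],[62,0,-0.3,0,-1],[66,0,-0.3,0,-1]]]}}

```text
t: 46.22
eef_pos: [531.7, 280.0, 39.8]
tcp_rot: [3.141, 0.002, -0.119]
ft_force: [-5.1, 0.8, 3.6]
opening: 0.27
grip_force: 30.0
```

{"op": "step_arm", "data": {"plan": [[[3,0,0,0,-1],[6,0,0,0,-1],[8,0,0,0,-1],[10,0,0,0,-1],[10,0,0,0,-1],[10,0,0,0,-1],[5,0,0,0,-1],[5,0,0,0,-1]]]}}

```text
t: 46.88
eef_pos: [536.7, 279.6, 40.0]
tcp_rot: [3.141, -0.001, -0.118]
ft_force: [-1.6, -0.5, -3.6]
opening: 0.27
grip_force: 30.0
```

{"op": "step_arm", "data": {"plan": [[[0,0,0,0,0.1],[0,0,0,0,0.1],[0,0,0,0,0.1],[0,0,0,0,0.1],[0,0,-40,0,0.1],[0,0,-80,0,0.1],[0,0,-110,0,0.1],[0,0,-110,0,0.1]]]}}

```text
t: 47.55
eef_pos: [539.2, 280.6, 156.2]
tcp_rot: [-3.137, -0.008, -0.118]
ft_force: [0.2, 0.1, 0.2]
opening: 0.548
grip_force: 0.0
```

{"op": "step_arm", "data": {"plan": [[[-100,0,0,0,0.1],[-100,0,0,0,0.1],[-100,0,0,0,0.1],[-100,0,0,0,0.1],[-100,0,0,0,0.1],[-100,0,0,0,0.1]]]}}

```text
t: 48.05
eef_pos: [438.5, 291.6, 150.1]
tcp_rot: [-3.141, -0.001, -0.118]
ft_force: [0.1, -0.3, 0.8]
opening: 0.55
grip_force: 0.0
```

```bash
python3 inrail.py w13 c; python3 m.py 520,100,260,-4 658,-143,260,-4
```

```text
c px [318.  94.] xy [536.3 279.2] size [23.5 61.6] yaw -7.0
t 48.1 pos [438.6 291.5 150. ] yaw -6.81 F [ 0.   0.3 -0.8] open 0.548 grip 0.0 j6 2.15
-> (520.0, 100.0, 260.0, -4.0) d [103.5, 180.5, -110.0, -2.8] rows 6
-> (658.0, -143.0, 260.0, -4.0) d [154.6, 232.8, -0.0, 0.0] rows 7
```

Locked. Cyan pump next.

{"op": "step_arm", "data": {"plan": [[[20,30,-110,-3,-1],[20,30,-110,-3,-1],[20,30,-110,-3,-1],[103,180,-110,-3,-1],[103,180,-110,-3,-1],[103,180,-110,-3,-1],[103,180,-110,-3,-1],[103,180,-110,-3,-1]]]}}

```text
t: 48.77
eef_pos: [521.4, 95.1, 259.8]
tcp_rot: [3.141, -0.001, -0.071]
ft_force: [0.7, 0.3, -0.2]
opening: 0.048
grip_force: 0.0
```

{"op": "step_arm", "data": {"plan": [[[155,233,0,0,-1],[155,233,0,0,-1],[155,233,0,0,-1],[155,233,0,0,-1],[155,233,0,0,-1],[155,233,0,0,-1],[155,233,0,0,-1],[155,233,0,0,-1]]]}}

```text
t: 49.43
eef_pos: [660.0, -147.9, 258.4]
tcp_rot: [3.141, 0.0, -0.071]
ft_force: [0.8, 0.8, 0.4]
opening: 0.006
grip_force: 0.0
```

{"op": "step_arm", "data": {"plan": [[[0,0,0,0,-1],[0,0,0,0,-1],[0,0,0,0,-1]]]}}

```text
t: 49.68
eef_pos: [657.7, -141.4, 260.1]
tcp_rot: [-3.142, 0.0, -0.065]
ft_force: [0.2, 0.2, -0.2]
opening: 0.005
grip_force: 0.0
```

```bash
python3 m.py 658,-143,200,-4
```

```text
t 49.68 pos [ 657.7 -141.4  260.1] yaw -3.75 F [ 0.2  0.2 -0.2] open 0.005 grip 0.0 j6 1.33
-> (658.0, -143.0, 200.0, -4.0) d [0.4, 1.6, 60.1, 0.3] rows 2
```

{"op": "step_arm", "data": {"plan": [[[0,1.5,30,0,-1],[0,1.5,60,0,-1],[0,1.5,68,0,-1],[0,1.5,74,0,-1],[0,1.5,80,0,-1],[0,1.5,85,0,-1],[0,1.5,86,0,-1],[0,1.5,86,0,-1]]]}}

```text
t: 50.35
eef_pos: [658.2, -143.2, 176.3]
tcp_rot: [3.141, -0.002, -0.066]
ft_force: [-4.2, 3.7, 7.5]
opening: 0.005
grip_force: 3.7
```

{"op": "step_arm", "data": {"plan": [[[0,0,0,0,-1],[0,0,0,0,-1]]]}}

```text
t: 50.52
eef_pos: [658.2, -143.2, 176.3]
tcp_rot: [3.141, -0.002, -0.066]
ft_force: [-3.2, 3.1, 6.5]
opening: 0.001
grip_force: 3.8
```

{"op": "step_arm", "data": {"plan": [[[0,0,-20,0,-1],[0,0,-40,0,-1],[0,0,-60,0,-1],[0,0,-60,0,-1],[-150,-70,-60,0,-1],[-150,-70,-60,0,-1],[-150,-70,-60,0,-1],[-150,-70,-60,0,-1]]]}}

```text
t: 51.18
eef_pos: [511.0, -63.1, 234.1]
tcp_rot: [3.141, -0.001, -0.066]
ft_force: [0.8, 0.9, 0.8]
opening: 0.006
grip_force: 0.0
```

{"op": "step_arm", "data": {"plan": [[[0,-140,0,0,-1],[0,-140,0,0,-1],[0,-140,0,0,-1],[0,-140,0,0,-1],[0,-140,0,0,-1]]]}}

```text
t: 51.6
eef_pos: [522.1, 78.9, 234.5]
tcp_rot: [-3.141, -0.002, -0.062]
ft_force: [-0.5, -0.2, -0.6]
opening: 0.006
grip_force: 0.0
```

```bash
python3 m.py 490,338.8,150,-6.8
```

```text
t 51.6 pos [522.1  78.9 234.5] yaw -3.56 F [-0.5 -0.2 -0.6] open 0.006 grip 0.0 j6 1.66
-> (490.0, 338.8, 150.0, -6.8) d [-48.2, -257.4, 84.5, 3.2] rows 7
```

{"op": "step_arm", "data": {"plan": [[[-48,-257,84,3,-1],[-48,-257,84,3,-1],[-48,-257,84,3,-1],[-48,-257,84,3,-1],[-48,-257,84,3,-1],[-48,-257,84,3,-1],[-48,-257,84,3,-1],[-48,-257,84,3,-1]]]}}

```text
t: 52.27
eef_pos: [490.2, 338.4, 148.4]
tcp_rot: [3.141, 0.001, -0.115]
ft_force: [-0.6, 0.1, -0.6]
opening: 0.009
grip_force: 0.0
```

{"op": "step_arm", "data": {"plan": [[[0,0,0,0,-1],[0,0,0,0,-1]]]}}

```text
t: 52.43
eef_pos: [491.5, 334.5, 150.3]
tcp_rot: [3.142, -0.001, -0.119]
ft_force: [-0.3, 0.1, -0.9]
opening: 0.004
grip_force: 0.0
```

```bash
python3 m.py 490,338.8,45,-6.8
```

```text
t 52.43 pos [491.5 334.5 150.3] yaw -6.8 F [-0.3  0.1 -0.9] open 0.004 grip 0.0 j6 2.18
-> (490.0, 338.8, 45.0, -6.8) d [-2.0, -4.1, 105.3, 0.0] rows 3
```

{"op": "step_arm", "data": {"plan": [[[-2,-4,40,0,-1],[-2,-4,80,0,-1],[-2,-4,105,0,-1],[-2,-4,115,0,-1],[-2,-4,123,0,-1],[-2,-4,128,0,-1],[-2,-4,128,0,-1],[-2,-4,128,0,-1]]]}}

```text
t: 53.1
eef_pos: [490.3, 339.5, 23.5]
tcp_rot: [-3.141, -0.002, -0.119]
ft_force: [-1.1, -3.4, 5.3]
opening: 0.005
grip_force: 2.2
```

{"op": "step_arm", "data": {"plan": [[[0,0,0.5,0,-1],[0,0,0.5,0,-1],[0,0,0.5,0,-1]]]}}

```text
t: 53.35
eef_pos: [490.2, 339.8, 22.4]
tcp_rot: [-3.141, -0.002, -0.118]
ft_force: [2.5, -3.2, 4.6]
opening: 0.008
grip_force: 2.3
```

{"op": "step_arm", "data": {"plan": [[[0,0,-40,0,-1],[0,0,-80,0,-1],[0,0,-120,0,0],[-30,30,-130,0,0.1],[-60,57,-130,0,0.1],[-60,57,-130,0,0.1],[-60,57,-130,0,0.1],[-60,57,-130,0,0.1]]]}}

```text
t: 54.02
eef_pos: [424.0, 290.7, 152.0]
tcp_rot: [-3.14, -0.002, -0.118]
ft_force: [0.7, -0.2, 0.5]
opening: 0.369
grip_force: 0.0
```

```bash
python3 inrail.py w14 c; python3 m.py 518.9,281.8,80,-6.8
```

```text
c px [315. 100.] xy [518.4 281.4] size [23.7 60.9] yaw -7.1
t 54.07 pos [424.3 290.9 151.8] yaw -6.78 F [ 1.3 -0.1 -0.5] open 0.412 grip 0.0 j6 2.16
-> (518.9, 281.8, 80.0, -6.8) d [95.0, -2.2, 71.8, 0.0] rows 3
```

{"op": "step_arm", "data": {"plan": [[[95,-2,0,0,0.1],[95,-2,0,0,0.1],[95,-2,0,0,0.1],[95,-2,0,0,0.1],[95,-2,38,0,0.1],[95,-2,72,0,0.1],[95,-2,72,0,0.1],[95,-2,72,0,0.1]]]}}

```text
t: 54.73
eef_pos: [516.8, 281.0, 78.5]
tcp_rot: [3.14, 0.003, -0.118]
ft_force: [-0.0, 0.5, -0.2]
opening: 0.55
grip_force: 0.0
```

```bash
python3 m.py 518.6,281.8,39,-6.8
```

```text
t 54.73 pos [516.8 281.   78.5] yaw -6.76 F [-0.   0.5 -0.2] open 0.55 grip 0.0 j6 2.07
-> (518.6, 281.8, 39.0, -6.8) d [1.7, -1.0, 39.5, 0.0] rows 1
```

{"op": "step_arm", "data": {"plan": [[[1,0,25,0,0.1],[1,0,39,0,0.1],[1,0,39,0,0.1],[1,0,39,0,0.1],[1,0,39,0,-1],[1,0,39,0,-1],[1,0,39,0,-1],[1,0,39,0,-1]]]}}

```text
t: 55.4
eef_pos: [519.1, 280.9, 41.4]
tcp_rot: [-3.141, -0.001, -0.118]
ft_force: [-0.3, -0.3, 0.4]
opening: 0.323
grip_force: 0.0
```

{"op": "step_arm", "data": {"plan": [[[0,0,0,0,-1],[0,0,0,0,-1],[-20,0,0,0,-1],[-40,0,0,0,-1],[-60,0,0,0,-1],[-80,0,0,0,-1],[-103,0,0,0,-1],[-103,0,0,0,-1]]]}}

```text
t: 56.07
eef_pos: [412.7, 292.6, 40.4]
tcp_rot: [3.14, 0.003, -0.117]
ft_force: [0.1, 0.4, 0.1]
opening: 0.271
grip_force: 29.9
```

{"op": "step_arm", "data": {"plan": [[[-1,0,0,0,-1],[-1,0,-30,0,-1],[-1,0,-70,0,-1],[-1,0,-110,0,-1],[-1,0,-110,0,-1],[-1,0,-110,0,-1]]]}}

```text
t: 56.57
eef_pos: [417.1, 293.4, 152.4]
tcp_rot: [-3.139, -0.004, -0.119]
ft_force: [0.8, 0.4, -1.4]
opening: 0.27
grip_force: 29.9
```

```bash
python3 m.py 445,0,150,40
```

```text
t 56.57 pos [417.1 293.4 152.4] yaw -6.81 F [ 0.8  0.4 -1.4] open 0.27 grip 29.9 j6 2.17
-> (445.0, 0.0, 150.0, 40.0) d [62.5, 288.0, 2.4, -46.8] rows 8
```

{"op": "step_arm", "data": {"plan": [[[62,288,0,-47,-1],[62,288,0,-47,-1],[62,288,0,-47,-1],[62,288,0,-47,-1],[62,288,0,-47,-1],[62,288,0,-47,-1],[62,288,0,-47,-1],[62,288,0,-47,-1]]]}}

```text
t: 57.23
eef_pos: [442.5, 1.0, 149.3]
tcp_rot: [-3.14, 0.001, 0.708]
ft_force: [0.9, 0.5, -0.6]
opening: 0.272
grip_force: 29.9
```

```bash
python3 m.py 400,-285,150,86
```

```text
t 57.23 pos [442.5   1.  149.3] yaw 40.55 F [ 0.9  0.5 -0.6] open 0.272 grip 29.9 j6 0.72
-> (400.0, -285.0, 150.0, 86.0) d [-218.3, 189.7, -0.7, -45.4] rows 7
```

{"op": "step_arm", "data": {"plan": [[[-218,190,0,-45.5,-1],[-218,190,0,-45.5,-1],[-218,190,0,-45.5,-1],[-218,190,0,-45.5,-1],[-218,190,0,-45.5,-1],[-218,190,0,-45.5,-1],[-218,190,0,-45.5,-1],[-218,190,0,-45.5,-1]]]}}

```text
t: 57.9
eef_pos: [398.0, -284.9, 149.1]
tcp_rot: [-3.14, -0.001, 1.502]
ft_force: [1.1, 0.5, -0.0]
opening: 0.273
grip_force: 29.9
```

{"op": "step_arm", "data": {"plan": [[[0,0,0,0,-1],[0,0,0,0,-1],[0,0,0,0,-1]]]}}

```text
t: 58.15
eef_pos: [398.5, -283.1, 149.3]
tcp_rot: [-3.14, -0.002, 1.494]
ft_force: [0.2, 0.6, -1.5]
opening: 0.275
grip_force: 29.9
```

```bash
python3 m.py 400,-286,36,86
```

```text
t 58.15 pos [ 398.5 -283.1  149.3] yaw 85.62 F [ 0.2  0.6 -1.5] open 0.275 grip 29.9 j6 -0.68
-> (400.0, -286.0, 36.0, 86.0) d [-2.8, 1.7, 113.3, -0.4] rows 3
```

{"op": "step_arm", "data": {"plan": [[[-3,1,40,0,-1],[-3,1,75,0,-1],[-3,1,100,0,-1],[-3,1,109,0,-1],[-3,1,113,0,-1],[-3,1,115,0,-1],[-3,1,115,0,-1],[-3,1,115,0,-1]]]}}

```text
t: 58.82
eef_pos: [400.3, -286.6, 36.7]
tcp_rot: [3.14, 0.001, 1.496]
ft_force: [0.4, 0.2, -1.3]
opening: 0.274
grip_force: 29.9
```

{"op": "step_arm", "data": {"plan": [[[0,0,0,0,0.0],[0,0,0,0,0.0],[0,0,0,0,0.0],[0,0,0,0,0.0],[0,0,-40,0,0.0],[0,0,-80,0,0.0],[0,0,-120,0,0.0],[0,0,-150,0,0.0]]]}}

```text
t: 59.48
eef_pos: [399.9, -286.4, 188.7]
tcp_rot: [3.14, 0.001, 1.496]
ft_force: [1.6, 0.1, 0.2]
opening: 0.498
grip_force: 0.0
```

{"op": "step_arm", "data": {"plan": [[[200,50,-60,30,0.1],[200,50,-60,30,0.1],[200,50,-60,30,0.1],[200,50,-60,30,0.1],[200,50,-60,30,0.1],[200,50,-60,30,0.1],[200,50,-60,30,0.1],[200,50,-60,30,0.1]]]}}

```text
t: 60.15
eef_pos: [464.8, -89.7, 246.0]
tcp_rot: [3.141, -0.0, 0.975]
ft_force: [0.6, -0.4, -0.8]
opening: 0.546
grip_force: 0.0
```

```bash
python3 - <<'E'
from meas import *
plan()
im,c=shot('top');carts(im,c)
cv2.imwrite('pics/end.png',cv2.resize(im[110:270,180:430],None,fx=3.2,fy=3.2,interpolation=cv2.INTER_CUBIC))
E
```

```text
t 60.15 pos [464.8 -89.7 246. ] yaw 55.88 F [ 0.6 -0.4 -0.8] open 0.546 grip 0.0 j6 0.27
```

View pics/end.png

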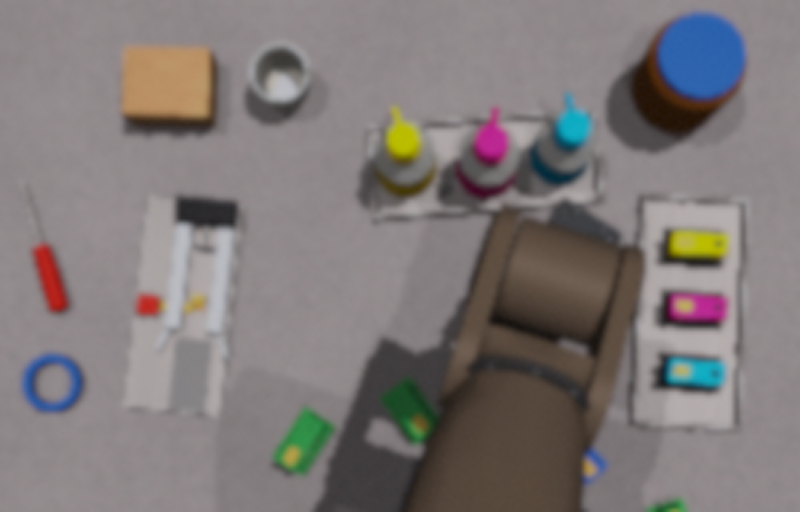

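All three cartridges stand upright in the tray: yellow at (697,244), magenta at (697,307) and cyan at (695,372). The dock is empty, and the other items in view are where they were.

```bash
python3 -c "
from cell import env
print(env.job_done())"
```

```text
the job is handed in; nothing more can be done
None
```

I serviced the yellow, magenta and cyan cartridges in that order, stood them upright in the drip tray, and handed the job in at about 60 s; the hand-in gave no verdict.

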